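# Press a freshly glued phone screen in the cam bonding press

### The arm

A 7-joint arm with a two-finger parallel gripper is mounted at the origin on a cart in front of the work surface, level with it; the furniture and walls round the work are solid. World frame = base frame: x ahead of the robot, y to its left, z up, the work surface at z = 0. Lengths are in mm, angles in rad, forces in N, time in s.
With the tool pointing down it reaches from about 400 to 875 mm from the base axis. Payload 4.4 kg.
Tool frame: the origin (TCP) lies midway between the tips of the shut fingers; the grasp point (between the pads) lies 19 mm behind it; x points along the fingers, z is the direction in which the jaws open and shut, and the axes are right-handed (so a half turn about x gives the same grasp; the last joint's range is limited). The gripper opens to 85 mm and grips with 20 to 120 N. Pads are 22 mm wide; open, the fingers measure 114 mm over their backs; the gripper's body (76 mm by 85 mm) begins 54 mm behind the grasp point. The pads swing forward as they close: fully open they stand 13 mm farther back than shut.
Start: joints at [-1.168, 0.628, 0.038, 1.517, -0.027, 0.996, -0.02], TCP at [293.66, 579.898, 231.313] pointing down, gripper open.
Joint ranges: [-3.06, 3.06], [-0.37, 2.12], [-1.25, 1.32], [0.18, 2.47], [-1.1, 4.24], [0.23, 1.98], [-2.94, 2.94]. Speed limits (rad/s): [2.57, 2.57, 3.14, 3.14, 3.14, 3.14, 3.14].

### API

Orientations are given as [roll, pitch, yaw] about the fixed x, y, z axes, in that order (R = Rz(yaw) Ry(pitch) Rx(roll)).
In Python, from cell import ctrl gives the robot as it stands. The module is installed in compiled form; this text tells all that it offers.
- The arm moves only by the tool servo_tool, never from a script. Its argument "rows" is a list of rows, each an object of numbers: "dx", "dy", "dz": the shift along the tool's x, y, z in units of 750 mm (1.0 is 750 mm); "wx", "wy", "wz": the turn, a rotation vector about the tool's x, y, z in units of 6 degrees (1.0 is 6 degrees); "fingers": the closure, from 0 (fully open) to 1 (shut). In form: [{"dx": .., "dy": .., "dz": .., "wx": .., "wy": .., "wz": .., "fingers": ..}, ...]. A call has 1 to 5 rows; each row shifts and turns the commanded pose from where the row before left it, along the tool's axes as they then stand; what a row does not reach is not made up. A row lasts 1/8 s, in which the tool goes at most 62.5 mm and 10.7 degrees, less where a joint would pass 70% of its speed; a pose out of reach is approached as far as the arm can. A call with a number of a shift or a turn outside -1 to 1 is refused whole. A call with a gripper value outside its range is refused whole. The fingers move at their own pace and stop on an object; the grip force is fixed at half the most. Time passes only in rows, so rows that do not move let the fingers close. It gives the time, the measured TCP pose, the force and the opening at its end, in the units of the state.
- ctrl.read_state(): the state, without advancing time (a new reading comes with each control period).
- ctrl.get_image(name): name is "scene" or "top" or "wrist"; returns the picture (480x640x3 uint8, red, green, blue); there is no depth.
- ctrl.camera_info(name): a dict with "fovy" (degrees; the focal length in pixels is half the picture's height over the tangent of half this angle, whatever the lens; pixels are square), "cx", "cy" (the principal point, pixels), "R" (3x3) and "t" (3): a world point X has camera coordinates R X + t. Camera axes: x right, y down, z forward; pixel columns grow to the right and rows downward; lengths in mm; the calibration is good to about 2 mm. The wrist camera is an equidistant fisheye: a pixel r from the principal point sees the ray r / f radians off the axis. A picture is of the moment at which its call begins: read the wrist's pose just before it. camera_info takes no time and is no camera call; for the wrist camera it gives the pose at the moment of the call.
- ctrl.finish_job(): hands the job in, once; it reports no verdict.
Trained networks look in the newest picture that a camera, given by its name, has taken for a name from the list of things; names that differ only in an ending like _2 or _b are one class to them, and where a whole thing is asked for, a point or a joint stands for the part that bears it (a point fixed in the world has none). Each returns a list of dicts, best first, with "conf" (0 to 1); they miss things now and then, are a little off and sometimes report something else, mostly with a low value. They report only what shows in the picture. A call takes as long as a camera call. They do not tell look-alikes from the thing itself.
- ctrl.search_frame(label, camera): "extent" ([centre column, centre row, width, height] in pixels, round what is visible of it).
- ctrl.silhouettes(label, camera): "region" (480x640 bool, what is visible of it) and "extent" ([centre column, centre row, width, height] in pixels, round what is visible of it).
- ctrl.mark_of(label, camera): "point" ([column, row] in pixels: a listed point, or the origin of a listed thing).
The state is a dict: "clock": time; "qpos": joint angles; "qd": joint speeds; "tau": joint torques, N m; "eef_pos": TCP position; "tool_rot": TCP orientation; "force": force on the tool from outside, world axes, zero at the start; "torque": the same for the moment, N m; "width": finger opening in mm.
Only numpy, scipy, OpenCV 4.12 (cv2) and the standard library are available. Lean on these libraries where they do the work, as an engineer would, in place of code of your own. Each camera call takes 0.05 s, during which the arm holds its last target.

### The job

The phone in the small bonding press has just had its screen glued in and needs pressure on it. Swing the hold-down bar over the phone until its tip rests fully home in the catch, then raise the cam lever to its highest lift point, which is where the lever stands upright, so that the table presses the phone against the pad. The lever springs back when let go, so finish while still holding it upright, and leave the other things on the bench alone.

Things in the scene. Friction and masses are not known exactly. Their poses are not given: they have to be found in the camera images.
- press: the bonding press, bolted down: aluminium base plate 150 x 270 mm (x, y), lift table in the middle, pivot post of the bar at its +y end, catch at its -y end, cam lever outside its -y end. Origin: centre of the underside, on the bench. x points away from the robot at yaw 0, y to the left, z up; offsets below are in this frame
- hold_bar (a joint): swing of the steel hold-down bar about the upright pivot. 0 = closed: the bar runs along -y over the phone, its tip in the catch against the stop; grows as the tip swings to the front (-x), up to 1.4. It stays where it is left (about 1 N at the knob moves it). The bar is 26 mm wide, 110 to 124 mm above the bench, and reaches 234 mm from the pivot, the last 28 mm as a thinner tongue
- bar_knob (a point): the bar's black round upright knob (28 mm across, 31 mm tall, from 140 to 171 mm above the bench, on a 13 mm neck): the point is its middle, 156 mm above the bench and 184 mm from the pivot
- bar_pivot (a point): point on the bar's vertical pivot axis, 124 mm above the bench, at (0, 112) mm in the press frame
- catch (a point): middle of the catch that takes the bar's tip: a steel jaw 46 x 18 mm open to the front (-x), its top 131 mm above the bench; the point lies in its slot, 114 mm above the bench, at (0, -112) mm
- cam_lever (a joint): angle of the cam lever about the press's y axis. 0 = at rest, level, pointing to the front (-x); grows as the knob rises; 1.571 = upright = highest lift; beyond that the table sinks again, stop at 2.3. The table is lifted by 7 mm x sin(angle). A return spring pulls it back to 0 with 2 N at the grip when level and about 4 N when upright
- lever: the lever's steel rod (11 mm thick) with a flat-sided black grip at its end: 62 mm long, 17 mm thick (along y), 26 mm across, from 78 to 140 mm from the turning axis. Origin on the lever's turning axis in the middle of the press (y = 0, 46 mm above the bench); the rod runs along its own -x at its own y = -165 mm
- lever_grip (a point): point inside the lever's grip, in the middle of its section, 118 mm from the turning axis and 22 mm from the grip's end; at rest 46 mm, upright 164 mm above the bench
- lever_axis (a point): point on the lever's turning axis (parallel to the press's y) in the plane of the lever: at (0, -165) mm, 46 mm above the bench
- lift_table (a joint): lift of the table that carries the phone: 0 = down, 0.007 m = highest. Driven by the cam only
- nest (a point): middle of the table's rubber top with the table down, 78 mm above the bench: where the phone's underside lies centred; low fences stand 1.5 mm off its edges
- phone: the phone, 138 x 69 x 9 mm, lying screen up in the nest with its long side along the press's y, not fixed. Origin: centre of its underside
- pressure_pad: rubber-faced pad 54 x 112 mm under the bar, sprung upwards by up to 7 mm; closed, it stands over the phone with a gap of about 3 mm while the table is down. At full lift it presses with about 10 N. Origin: centre of its lower face
- screw_dish: bystander: round steel dish with screws, 95 mm across, 22 mm high. Origin: centre of its underside
- tweezers: bystander: tweezers, 120 mm long, lying flat. Origin: centre of the underside
- grease_tin: bystander: low round tin, 59 mm across, 36 mm high. Origin: centre of its underside
Mind the look-alikes: they are no part of the job. What is shaped like the phone but pink is not meant.

How it is judged:
By the outcome, as a careful person would: the job done as asked, in the order asked, and still so for the second after the job is handed in, while the arm keeps its last pose, push and grip.
It also fails if it takes over 53 s, if anything falls off the work surface, if the arm or the gripper's body presses on something with over 40 N, if the wrist force passes 120 N, or if a joint passes its speed limit or range.

## Working session

There is one attempt and no reset: what is moved stays moved. The work goes in short steps, Python scripts to look and compute and a tool call to move; the robot and the scene stay as the last step left them, time stands still between calls to the robot, and variables do not carry over. Pictures are saved under pics/ and viewed, and the job is handed in when it is done.

Besides the shell and the picture viewer there is one more tool, called as name(argument=value, ...) on one line, values as JSON. servo_tool: Moves the arm, as the interface text tells. Its arguments: {"type":"object","properties":{"rows":{"type":"array"}},"required":["rows"]}

```bash
mkdir -p pics; python3 - <<'E'
from cell import ctrl
import cv2,json
print(ctrl.read_state())
for n in ["scene","top","wrist"]:
    im=ctrl.get_image(n); cv2.imwrite(f"pics/{n}0.png",im[:,:,::-1])
    i=ctrl.camera_info(n); print(n,i)
    for l in ["bar_knob","bar_pivot","catch","lever_grip","lever_axis","nest","phone","press"]:
        r=ctrl.mark_of(l,n); print(l,[(x['point'],round(x['conf'],2)) for x in r[:3]])
E
```

```text
{'clock': 0.0, 'qpos': array([-1.1677885 ,  0.62933036,  0.03845637,  1.51838161, -0.02700225,
        0.99630217, -0.01995862]), 'qd': array([ 0.00093682, -0.00138586,  0.00020307,  0.00045937, -0.00147154,
       -0.0008177 ,  0.00043013]), 'tau': array([ 5.38365439e-04, -5.63408375e+01,  1.22680720e+00, -1.93446225e+01,
        1.11327539e-02,  1.05422043e-02, -1.77146029e-05]), 'eef_pos': array([293.38063113, 579.31511155, 230.39522447]), 'tool_rot': array([-3.12521544,  1.56889325, -2.02319875]), 'force': array([0.15088267, 0.05268199, 0.05300373]), 'torque': array([ 0.00673216, -0.00238592, -0.01650071]), 'width': 85.29637755369522}
scene {'fovy': 54.65992799459517, 'cx': 314.8484841660488, 'cy': 238.29908891769765, 'R': array([[ 0.86378896, -0.50329854,  0.02364773],
       [-0.26615613, -0.49563691, -0.82674359],
       [ 0.42781953,  0.707838  , -0.56208168]]), 't': array([-429.71198819,  234.69241537,  983.26340204])}
bar_knob [([285.3, 221.4], 0.6)]
bar_pivot [([310.0, 196.7], 0.65), ([353.9, 242.4], 0.34)]
catch [([333.6, 232.3], 0.71), ([356.1, 238.9], 0.6)]
lever_grip [
[... 633 characters left out ...]
349.1, 264.6], 0.71)]
lever_axis [([354.9, 219.6], 0.56)]
nest [([291.6, 217.7], 0.88), ([352.1, 218.7], 0.5)]
phone [([302.3, 294.5], 0.9), ([291.9, 218.5], 0.63)]
press [([289.0, 223.2], 0.92)]
wrist {'fovy': 65.70646984690485, 'cx': 319.4421036377046, 'cy': 239.90675672719874, 'R': array([[ 4.51142820e-01,  8.92451288e-01,  9.24879411e-04],
       [ 8.43051667e-01, -4.26510383e-01,  3.27647341e-01],
       [ 2.92803762e-01, -1.47036024e-01, -9.44799642e-01]]), 't': array([-651.16399132,  -43.32155091,  381.61766276])}
bar_knob []
bar_pivot []
catch []
lever_grip [([44.2, 452.9], 0.52)]
lever_axis [([141.6, 357.5], 0.39)]
nest []
phone [([64.9, 398.7], 0.58)]
press [([139.9, 472.2], 0.81)]
```

View images.

View pics/scene0.png

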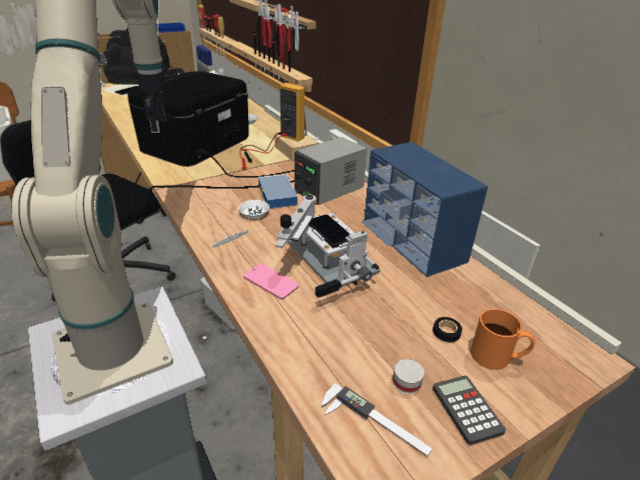

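View pics/top0.png

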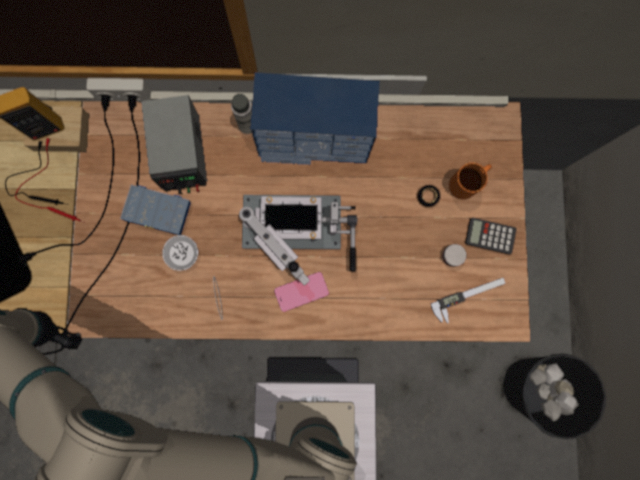

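View pics/wrist0.png

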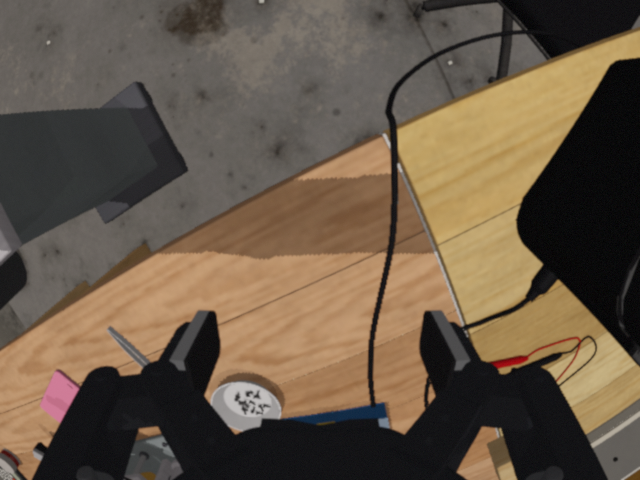

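```bash
cat > h.py <<'E'
import numpy as np, cv2
from cell import ctrl
from scipy.spatial.transform import Rotation as Ro
def ray(n,px,i=None):
    i=i or ctrl.camera_info(n); f=240/np.tan(np.radians(i['fovy'])/2)
    u=(px[0]-i['cx']); v=(px[1]-i['cy'])
    if n=='wrist':
        r=np.hypot(u,v); th=r/f; d=np.array([np.sin(th)*u/max(r,1e-9),np.sin(th)*v/max(r,1e-9),np.cos(th)])
    else: d=np.array([u/f,v/f,1.])
    R=np.array(i['R']); t=np.array(i['t'])
    d=R.T@d; return -R.T@t, d/np.linalg.norm(d)
def atz(n,px,z,i=None):
    o,d=ray(n,px,i); return o+d*(z-o[2])/d[2]
def proj(n,X,i=None):
    i=i or ctrl.camera_info(n); f=240/np.tan(np.radians(i['fovy'])/2)
    c=np.array(i['R'])@np.array(X,float)+np.array(i['t'])
    if n=='wrist':
        r=np.hypot(c[0],c[1]); th=np.arctan2(r,c[2]); return np.array([i['cx']+f*th*c[0]/r,i['cy']+f*th*c[1]/r])
    return np.array([i['cx']+f*c[0]/c[2],i['cy']+f*c[1]/c[2]])
def state():
    s=ctrl.read_state(); R=Ro.from_euler('xyz',s['tool_rot']).as_matrix(); return s,np.array(s['eef_pos']),R
def snap(n,name,crop=None,k=1):
    im=ctrl.get_image(n)[:,:,::-1]
    if crop: x0,y0,x1,y1=crop; im=im[y0:y1,x0:x1]
    if k!=1: im=cv2.resize(im,None,fx=k,fy=k,interpolation=cv2.INTER_CUBIC)
    cv2.imwrite('pics/'+name+'.png',im)
E
python3 - <<'E'
from h import *
im=cv2.imread('pics/scene0.png')[150:350,200:440]; cv2.imwrite('pics/sc.png',cv2.resize(im,None,fx=3.3,fy=3,interpolation=cv2.INTER_CUBIC)[:600,:800])
im=cv2.imread('pics/top0.png')[170:330,200:400]; cv2.imwrite('pics/tc.png',cv2.resize(im,None,fx=3.7,fy=3.7,interpolation=cv2.INTER_CUBIC))
for l,p,z in [('pivot',(241.1,212.4),124),('knob',(292.4,268.9),156),('knob2',(290.1,214.4),156),('catch',(333.3,213.2),114),('grip',(349.1,264.6),46),('axis',(354.9,219.6),46),('nest',(291.6,217.7),78),('press',(289,223.2),0)]:
    print('top',l,atz('top',p,z))
for l,p,z in [('pivot',(310,196.7),124),('knob',(285.3,221.4),156),('catch',(356.1,238.9),114),('catch',(333.6,232.3),114),('grip',(325.3,292.2),46),('axis',(360.6,274.8),46),('nest',(332,231.2),78),('press',(330.5,251.3),0)]:
    print('scene',l,atz('scene',p,z))
E
```

```text
top pivot [585.12276689 195.14220116 124.        ]
top knob [439.40825123  61.5184278  156.        ]
top knob2 [575.46249817  69.25789398 156.        ]
top catch [587.68699193 -40.31901453 114.        ]
top grip [462.07736269 -86.04694893  46.        ]
top axis [ 583.69855033 -101.58805266   46.        ]
top nest [581.16658734  67.70832011  78.        ]
top press [579.65040313  76.97485926   0.        ]
scene pivot [586.71132726 185.86842537 124.        ]
scene knob [443.83333317  57.6546306  156.        ]
scene catch [590.71608737 -36.84495427 114.        ]
scene catch [557.38601748  14.48426301 114.        ]
scene grip [ 463.14379092 -105.10217034   46.        ]
scene axis [572.81831803 -91.26092803  46.        ]
scene nest [586.93607751  66.3942075   78.        ]
scene press [595.08663157  80.80722728   0.        ]
```

View pics/sc.png

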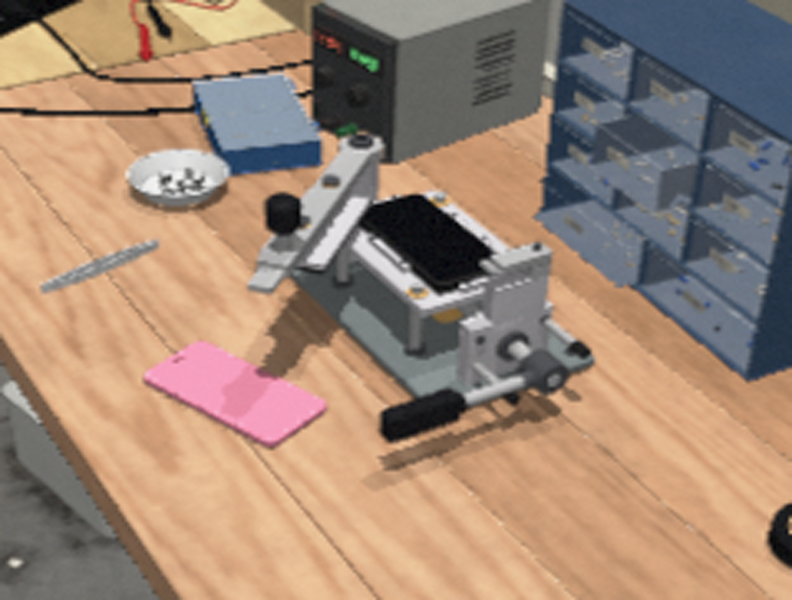

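View pics/tc.png

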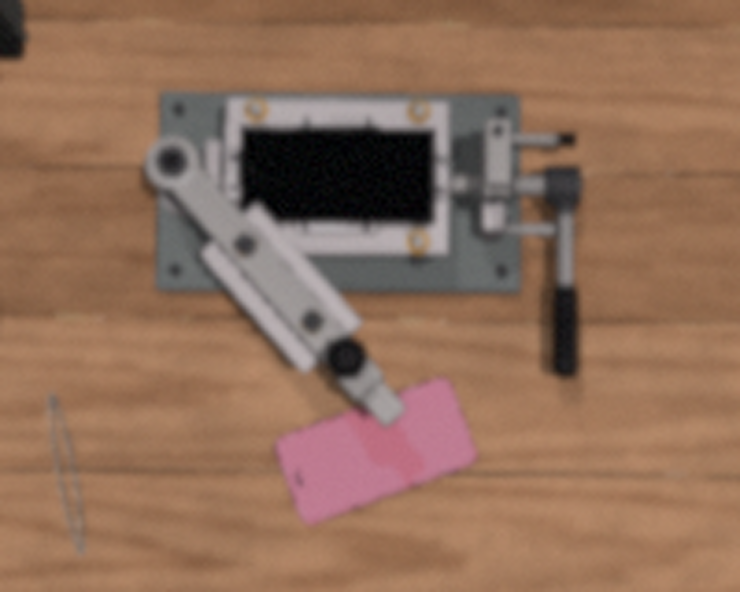

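```bash
python3 - <<'E'
from h import *
def c(x,y): return (200+x/3.7,170+y/3.7)
for l,p,z in [('pivot',c(172,160),126),('knobtop',c(346,355),171),('tonguetip',c(390,412),117),('pl',c(158,93),12),('pl',c(521,92),12),('pl',c(521,292),12),('pl',c(156,292),12),('gripend',c(565,375),55),('gripstart',c(566,288),55),('hub',c(562,187),60),('catchtop',c(497,175),131)]:
    print(l,atz('top',p,z).round(1))
def s(x,y): return (200+x/3.3,150+y/3)
for l,p,z in [('pivot',s(362,140),128),('knobtop',s(284,200),171),('gripmid',s(423,415),46),('hub',s(545,370),46)]:
    print('scene',l,atz('scene',p,z).round(1))
E
```

```text
pivot [582.7 181.2 126. ]
knobtop [445.3  58.5 171. ]
tonguetip [411.7  29.3 117. ]
pl [654.7 205.5  12. ]
pl [658.8 -65.5  12. ]
pl [508.1 -65.9  12. ]
pl [505.1 202.9  12. ]
gripend [443.4 -94.9  55. ]
gripstart [506.  -95.6  55. ]
hub [578.6 -92.4  60. ]
catchtop [573.9 -42.2 131. ]
scene pivot [582.4 180.2 128. ]
scene knobtop [444.5  54.5 171. ]
scene gripmid [476.3 -96.5  46. ]
scene hub [586.  -91.9  46. ]
```

```bash
cat >> h.py <<'E'
def Rdown(psi): # tool x down, tool z = +Y rotated by psi about world z
    B=np.array([[0,-1,0],[0,0,1],[-1,0,0]],float); return Ro.from_euler('z',psi).as_matrix()@B
def plan(target,Rt,n):
    s,p,R=state(); rv=Ro.from_matrix(R.T@Rt).as_rotvec()
    print('t',round(s['clock'],2),'p',p.round(1),'F',np.round(s['force'],1),'w',round(s['width'],1))
    # per-row equal world shift and equal turn
    dR=Ro.from_rotvec(rv/n).as_matrix(); d=(np.array(target)-p)/n; Rc=R.copy()
    print('mm/row',np.linalg.norm(d).round(1),'deg/row',np.degrees(np.linalg.norm(rv)/n).round(2))
    for k in range(n):
        l=Rc.T@d/750; w=np.degrees(rv/n)/6
        print([*l.round(4)],[*w.round(3)]); Rc=Rc@dR
E
python3 - <<'E'
from h import *
s,p,R=state(); print(R.round(3)); 
plan([415,92,235],Rdown(-0.84),15)
plan([415,92,235],Rdown(0),15)
E
```

```text
[[ 0.    -0.892  0.452]
 [ 0.     0.452  0.892]
 [-1.    -0.     0.   ]]
t 1.35 p [293.7 579.9 231.3] F [-0.8  0.1 -0.2] w 85.4
mm/row 33.5 deg/row 1.42
[np.float64(-0.0003), np.float64(-0.0292), np.float64(-0.0338)] [np.float64(0.236), np.float64(0.0), np.float64(0.0)]
[np.float64(-0.0003), np.float64(-0.03), np.float64(-0.0331)] [np.float64(0.236), np.float64(0.0), np.float64(0.0)]
[np.float64(-0.0003), np.float64(-0.0309), np.float64(-0.0323)] [np.float64(0.236), np.float64(0.0), np.float64(0.0)]
[np.float64(-0.0003), np.float64(-0.0316), np.float64(-0.0316)] [np.float64(0.236), np.float64(0.0), np.float64(0.0)]
[np.float64(-0.0003), np.float64(-0.0324), np.float64(-0.0308)] [np.float64(0.236), np.float64(0.0), np.float64(0.0)]
[np.float64(-0.0003), np.float64(-0.0332), np.float64(-0.03)] [np.float64(0.236), np.float64(0.0), np.float64(0.0)]
[np.float64(-0.0003), np.float64(-0.0339), np.float64(-0.0291)] [np.float64(0.236), np.float64(0.0), np.float64(0.0)]
[np.float64(-0.0003), np.float64(-0.0346), np.float64(-0.0283)] [np.float64(0.236), np.float64(0.0), np.float64(0.0)]
[np.flo
[... 1976 characters left out ...]
-0.0003), np.float64(-0.0187), np.float64(-0.0406)] [np.float64(-0.298), np.float64(0.0), np.float64(0.0)]
[np.float64(-0.0003), np.float64(-0.0174), np.float64(-0.0412)] [np.float64(-0.298), np.float64(0.0), np.float64(0.0)]
[np.float64(-0.0003), np.float64(-0.0161), np.float64(-0.0417)] [np.float64(-0.298), np.float64(0.0), np.float64(0.0)]
[np.float64(-0.0003), np.float64(-0.0148), np.float64(-0.0422)] [np.float64(-0.298), np.float64(0.0), np.float64(0.0)]
[np.float64(-0.0003), np.float64(-0.0135), np.float64(-0.0426)] [np.float64(-0.298), np.float64(0.0), np.float64(0.0)]
[np.float64(-0.0003), np.float64(-0.0121), np.float64(-0.043)] [np.float64(-0.298), np.float64(0.0), np.float64(0.0)]
```

servo_tool(rows=[{"dy": -0.044,"dz": -0.051,"fingers": 1},{"dy": -0.044,"dz": -0.051,"fingers": 1},{"dy": -0.044,"dz": -0.051,"fingers": 1},{"dy": -0.044,"dz": -0.051,"fingers": 1},{"dy": -0.044,"dz": -0.051,"fingers": 1}])

```text
schema error: expected keys dx, dy, dz, wx, wy, wz, fingers
```

servo_tool(rows=[{"dy": -0.044,"dz": -0.051,"fingers": 1},{"dy": -0.044,"dz": -0.051,"fingers": 1},{"dy": -0.044,"dz": -0.051,"fingers": 1},{"dy": -0.044,"dz": -0.051,"fingers": 1},{"fingers": 1}])

```text
schema error: expected keys dx, dy, dz, wx, wy, wz, fingers
```

```bash
python3 - <<'E'
from h import *
snap('wrist','w1'); 
i=ctrl.camera_info('wrist')
for l in ["bar_knob","bar_pivot","lever_grip","phone","catch"]:
    for m in ctrl.mark_of(l,'wrist')[:2]: 
        print(l,m['point'],round(m['conf'],2),atz('wrist',m['point'],{'bar_knob':156,'bar_pivot':124,'lever_grip':46,'phone':78,'catch':114}[l]).round(1))
print(proj('wrist',[445,57,171]))
plan([415,92,146],Rdown(-0.47),5)
E
```

```text
lever_grip [43.2, 451.5] 0.61 [463.8 -94.4  46. ]
phone [63.0, 394.5] 0.64 [351.4 165.7  78. ]
catch [43.1, 453.8] 0.28 [417.6  45.6 114. ]
[ 42.87347871 491.66989704]
t 1.65 p [293.7 579.9 231.3] F [ 0.1 -0.4  0.7] w 85.2
mm/row 102.0 deg/row 0.01
[np.float64(0.0228), np.float64(-0.0877), np.float64(-0.1014)] [np.float64(0.002), np.float64(0.0), np.float64(-0.0)]
[np.float64(0.0228), np.float64(-0.0877), np.float64(-0.1014)] [np.float64(0.002), np.float64(0.0), np.float64(-0.0)]
[np.float64(0.0228), np.float64(-0.0877), np.float64(-0.1014)] [np.float64(0.002), np.float64(0.0), np.float64(-0.0)]
[np.float64(0.0228), np.float64(-0.0877), np.float64(-0.1014)] [np.float64(0.002), np.float64(0.0), np.float64(-0.0)]
[np.float64(0.0228), np.float64(-0.0877), np.float64(-0.1014)] [np.float64(0.002), np.float64(0.0), np.float64(-0.0)]
```

View pics/w1.png

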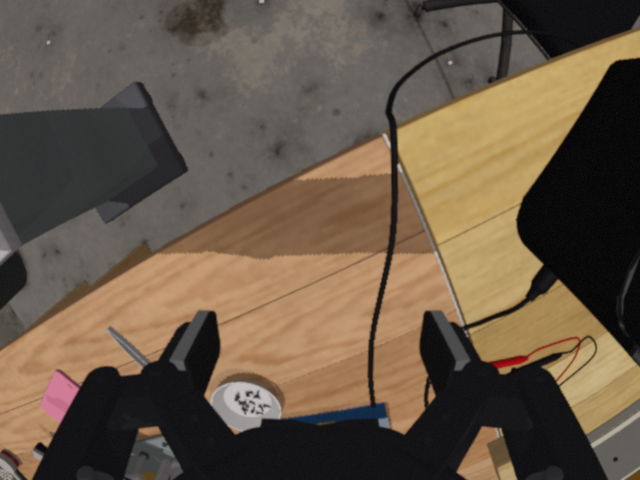

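All keys are required; no motion happened. Repeating with full rows.

servo_tool(rows=[{"dx": 0,"dy": -0.044,"dz": -0.051,"wx": 0,"wy": 0,"wz": 0,"fingers": 1},{"dx": 0,"dy": -0.044,"dz": -0.051,"wx": 0,"wy": 0,"wz": 0,"fingers": 1},{"dx": 0,"dy": -0.044,"dz": -0.051,"wx": 0,"wy": 0,"wz": 0,"fingers": 1},{"dx": 0,"dy": -0.044,"dz": -0.051,"wx": 0,"wy": 0,"wz": 0,"fingers": 1},{"dx": 0,"dy": -0.044,"dz": -0.051,"wx": 0,"wy": 0,"wz": 0,"fingers": 1}])

```text
clock: 2.28
eef_pos: [354.9, 333.2, 231.6]
tool_rot: [-0.455, 1.57, 0.647]
force: [0.0, -0.5, 0.5]
width: -0.4
```

servo_tool(rows=[{"dx": 0,"dy": -0.044,"dz": -0.051,"wx": 0,"wy": 0,"wz": 0,"fingers": 1},{"dx": 0,"dy": -0.044,"dz": -0.051,"wx": 0,"wy": 0,"wz": 0,"fingers": 1},{"dx": 0,"dy": -0.044,"dz": -0.051,"wx": 0,"wy": 0,"wz": 0,"fingers": 1},{"dx": 0,"dy": -0.044,"dz": -0.051,"wx": 0,"wy": 0,"wz": 0,"fingers": 1},{"dx": 0,"dy": 0,"dz": 0,"wx": 0,"wy": 0,"wz": 0,"fingers": 1}])

```text
clock: 2.9
eef_pos: [403.9, 134.6, 231.6]
tool_rot: [-2.231, 1.569, -1.137]
force: [-0.6, 0.7, 0.1]
width: -0.2
```

```bash
python3 - <<'E'
from h import *
snap('wrist','w2'); 
i=ctrl.camera_info('wrist')
for l in ["bar_knob","bar_pivot","lever_grip","phone","catch"]:
    for m in ctrl.mark_of(l,'wrist')[:2]: 
        print(l,m['point'],round(m['conf'],2),atz('wrist',m['point'],{'bar_knob':156,'bar_pivot':124,'lever_grip':46,'phone':78,'catch':114}[l]).round(1))
print(proj('wrist',[445,57,171]))
plan([415,92,146],Rdown(-0.47),5)
E
```

```text
bar_knob [255.2, 346.1] 0.87 [447.8  65.1 156. ]
bar_pivot [457.4, 381.8] 0.68 [588.4 190.8 124. ]
lever_grip [165.6, 345.4] 0.95 [465.1 -87.8  46. ]
phone [234.6, 228.9] 0.95 [378.6  72.5  78. ]
[238.62507046 360.35390367]
t 3.2 p [402.9 139.9 231.3] F [-0.1 -0.7  0.2] w 0.2
mm/row 19.7 deg/row 0.04
[np.float64(0.0227), np.float64(-0.0086), np.float64(-0.01)] [np.float64(0.007), np.float64(0.001), np.float64(-0.0)]
[np.float64(0.0227), np.float64(-0.0087), np.float64(-0.01)] [np.float64(0.007), np.float64(0.001), np.float64(-0.0)]
[np.float64(0.0227), np.float64(-0.0087), np.float64(-0.01)] [np.float64(0.007), np.float64(0.001), np.float64(-0.0)]
[np.float64(0.0227), np.float64(-0.0087), np.float64(-0.0099)] [np.float64(0.007), np.float64(0.001), np.float64(-0.0)]
[np.float64(0.0227), np.float64(-0.0087), np.float64(-0.0099)] [np.float64(0.007), np.float64(0.001), np.float64(-0.0)]
```

View pics/w2.png

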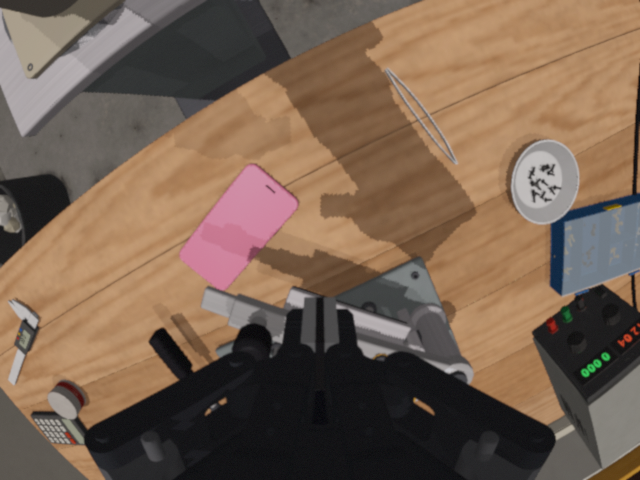

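```bash
python3 - <<'E'
from h import *
s,p,R=state(); print(p, proj('wrist',p))
im=cv2.imread('pics/w2.png')
def d(X,c): 
    q=proj('wrist',X); cv2.circle(im,tuple(int(v) for v in q),3,c,-1); 
c=np.array([582.5,69,0])
d(p,(0,0,255)); d([445,57,171],(0,255,0)); d([582.5,181,126],(0,255,255)); d([411.7,29.3,117],(255,0,0))
for x in(-75,75):
  for y in (-135,135): d(c+[x,y,10],(255,0,255))
d([466,-96,55],(255,255,0)); d([444,-96,46],(255,255,0))
cv2.imwrite('pics/w2o.png',im)
im=ctrl.get_image('top')[:,:,::-1].copy()
im=im[170:330,200:400]; im=cv2.resize(im,None,fx=4,fy=3.7)
cv2.imwrite('pics/t2.png',im)
E
```

```text
[402.85096901 139.94467748 231.30355528] [317.37559756 313.20921277]
```

View pics/w2o.png

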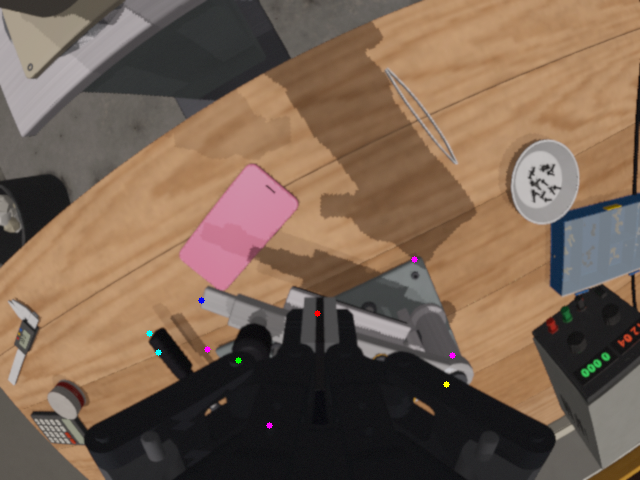

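View pics/t2.png

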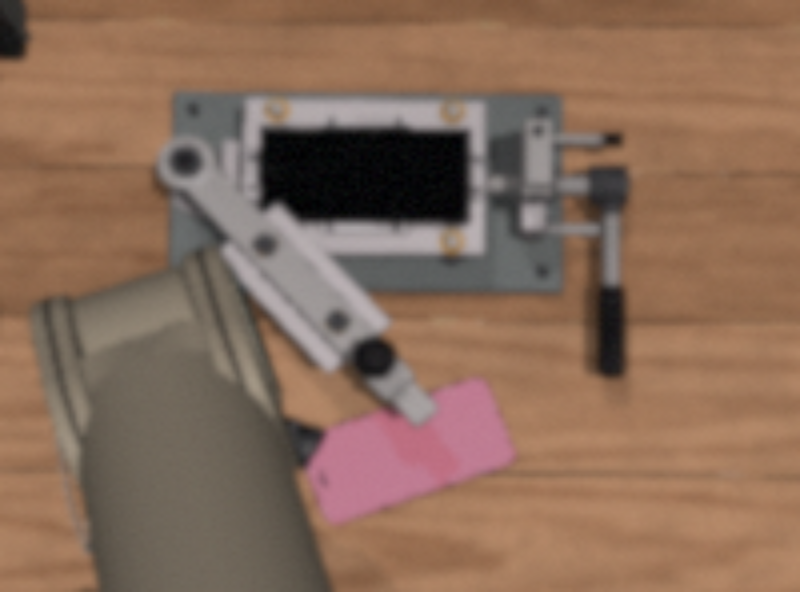

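```bash
python3 - <<'E'
from h import *
print(ray('wrist',(253,338))[0])
for p,z in [((253,340),171),((207,293),117),((457,372),126),((414,259),10),((152,333),46)]: print(p,atz('wrist',p,z).round(1))
for m in ctrl.silhouettes('bar_knob','wrist')[:2]:
  r=m['region']; ys,xs=np.nonzero(r); print(m['conf'],m['extent'],xs.min(),xs.max(),ys.min(),ys.max(),r.sum()); 
for m in ctrl.silhouettes('bar_knob','scene')[:2]:
  r=m['region']; ys,xs=np.nonzero(r); print(m['conf'],m['extent'],xs.min(),xs.max(),ys.min(),ys.max(),r.sum(),atz('scene',m['extent'][:2],156)); 
for m in ctrl.silhouettes('bar_knob','top')[:2]:
  r=m['region']; ys,xs=np.nonzero(r); print(m['conf'],m['extent'],xs.min(),xs.max(),ys.min(),ys.max(),r.sum(),atz('top',m['extent'][:2],165)); 
E
```

```text
[327.62816572 178.44096379 375.30572952]
(253, 340) [434.3  75.5 171. ]
(207, 293) [407.5  37.3 117. ]
(457, 372) [573.4 194.1 126. ]
(414, 259) [506.6 203.7  10. ]
(152, 333) [444.4 -93.2  46. ]
0.78 [339.6, 336.8, 271.9, 97.4] 201 474 286 383 7279
0.49 [281.1, 369.0, 262.4, 82.2] 149 409 327 410 1262
0.58 [295.2, 221.3, 36.3, 50.7] 276 314 195 247 962 [465.21556224  46.7682211  156.        ]
0.79 [274.6, 245.0, 71.6, 71.3] 239 309 207 284 1551 [496.98988939 105.83737202 165.        ]
```

servo_tool(rows=[{"dx": 0.0227,"dy": -0.0087,"dz": -0.01,"wx": 0,"wy": 0,"wz": 0,"fingers": 1},{"dx": 0.0227,"dy": -0.0087,"dz": -0.01,"wx": 0,"wy": 0,"wz": 0,"fingers": 1},{"dx": 0.0227,"dy": -0.0087,"dz": -0.01,"wx": 0,"wy": 0,"wz": 0,"fingers": 1},{"dx": 0.0227,"dy": -0.0087,"dz": -0.01,"wx": 0,"wy": 0,"wz": 0,"fingers": 1},{"dx": 0.0227,"dy": -0.0087,"dz": -0.01,"wx": 0,"wy": 0,"wz": 0,"fingers": 1}])

```text
clock: 4.03
eef_pos: [415.4, 90.5, 145.6]
tool_rot: [-0.583, 1.571, 0.52]
force: [0.3, 0.4, 0.0]
width: 0.2
```

```bash
python3 - <<'E'
from h import *
snap('scene','s3',(200,150,400,300),4); snap('wrist','w3')
plan([415,92,146],Rdown(-0.47),1)
E
```

```text
t 4.12 p [414.4  89.5 145. ] F [-1.6 -0.4 -0.3] w 0.0
mm/row 2.8 deg/row 0.19
[np.float64(-0.0014), np.float64(0.0008), np.float64(0.0034)] [np.float64(-0.001), np.float64(-0.024), np.float64(-0.02)]
```

View pics/s3.png

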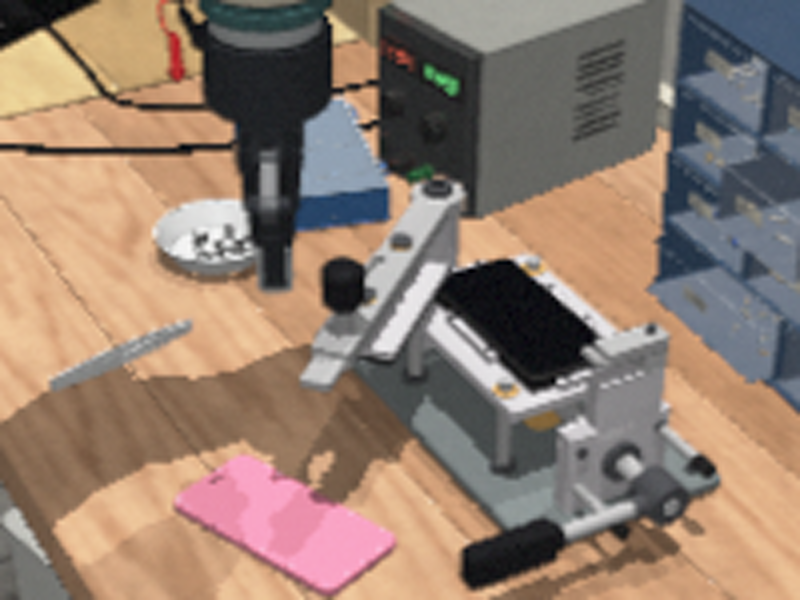

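View pics/w3.png

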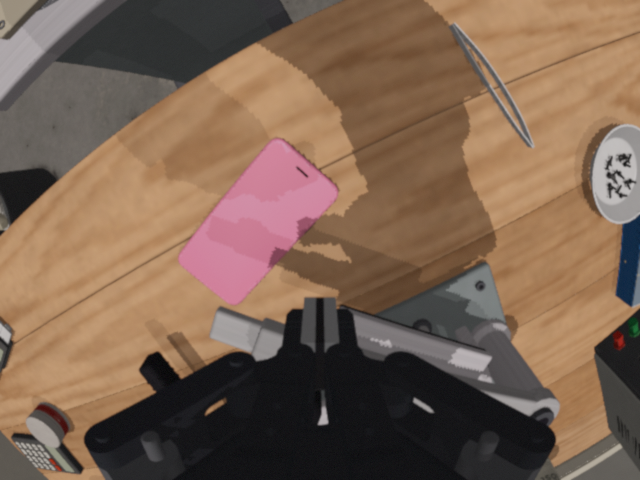

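```bash
cat >> h.py <<'E'
def way(wps):
    s,p,R=state(); p=np.array(p)
    print('t',round(s['clock'],2),'p',p.round(1),'F',np.round(s['force'],1),'w',round(s['width'],1))
    for T,Rt in wps:
        d=R.T@(np.array(T)-p)/750; w=np.degrees(Ro.from_matrix(R.T@Rt).as_rotvec())/6
        print(np.array(T).round(1),[float(x) for x in d.round(4)],[float(x) for x in w.round(3)]); p=np.array(T,float);R=Rt
def T(th,off=25,z=146,c=(582.5,181),yaw=0.01):
    a=th-yaw
    return np.array([c[0]-184*np.sin(a)-off*np.cos(a),c[1]-184*np.cos(a)+off*np.sin(a),z])
E
python3 - <<'E'
from h import *
way([(T(a),Rdown(-max(min(a,.47),0))) for a in (.84,.74,.66,.58,.5,.43,.36,.29,.22,.15,.08)])
E
```

```text
t 4.12 p [414.4  89.5 145. ] F [-1.6 -0.4 -0.3] w 0.0
[429.8  75.3 146. ] [-0.0014, -0.027, -0.0075] [-0.001, -0.024, -0.02]
[441.2  60.6 146. ] [0.0, -0.0223, -0.0107] [0.0, 0.0, 0.0]
[451.2  49.7 146. ] [0.0, -0.0186, -0.0069] [0.0, 0.0, 0.0]
[462.2  39.6 146. ] [0.0, -0.0191, -0.0054] [0.0, 0.0, 0.0]
[473.8  30.4 146. ] [0.0, -0.0194, -0.0038] [0.0, 0.0, 0.0]
[484.6  23.2 146. ] [0.0, -0.0172, -0.0021] [-0.382, 0.0, 0.0]
[495.9  16.7 146. ] [0.0, -0.0173, -0.0016] [-0.668, 0.0, 0.0]
[507.6  11.1 146. ] [0.0, -0.0173, -0.0016] [-0.668, 0.0, 0.0]
[519.7   6.3 146. ] [0.0, -0.0173, -0.0016] [-0.668, 0.0, 0.0]
[532.1   2.3 146. ] [0.0, -0.0173, -0.0016] [-0.668, 0.0, 0.0]
[544.7  -0.8 146. ] [0.0, -0.0173, -0.0016] [-0.668, 0.0, 0.0]
```

servo_tool(rows=[{"dx": -0.001,"dy": -0.027,"dz": -0.0075,"wx": 0,"wy": 0,"wz": 0,"fingers": 1},{"dx": 0,"dy": -0.022,"dz": -0.0107,"wx": 0,"wy": 0,"wz": 0,"fingers": 1},{"dx": 0,"dy": -0.0186,"dz": -0.007,"wx": 0,"wy": 0,"wz": 0,"fingers": 1},{"dx": 0,"dy": -0.019,"dz": -0.0054,"wx": 0,"wy": 0,"wz": 0,"fingers": 1},{"dx": 0,"dy": -0.0194,"dz": -0.004,"wx": 0,"wy": 0,"wz": 0,"fingers": 1}])

```text
clock: 4.75
eef_pos: [475.0, 31.2, 147.1]
tool_rot: [0.483, 1.57, 1.585]
force: [-0.0, 0.4, -0.2]
width: -0.0
```

servo_tool(rows=[{"dx": 0,"dy": -0.017,"dz": -0.002,"wx": -0.38,"wy": 0,"wz": 0,"fingers": 1},{"dx": 0,"dy": -0.0173,"dz": -0.0016,"wx": -0.67,"wy": 0,"wz": 0,"fingers": 1},{"dx": 0,"dy": -0.0173,"dz": -0.0016,"wx": -0.67,"wy": 0,"wz": 0,"fingers": 1},{"dx": 0,"dy": 0,"dz": 0,"wx": 0,"wy": 0,"wz": 0,"fingers": 1}])

```text
clock: 5.25
eef_pos: [509.3, 11.3, 146.9]
tool_rot: [-1.345, 1.57, -0.065]
force: [-0.5, 0.1, 0.1]
width: 0.1
```

```bash
python3 - <<'E'
from h import *
way([(T(a),Rdown(-max(min(a,.47),0))) for a in (.22,.15,.1,.06,.03,0)])
snap('top','t4',(200,170,400,320),4); snap('scene','s4',(200,150,400,300),4)
E
```

```text
t 5.25 p [509.3  11.3 146.9] F [-0.5  0.1  0.1] w 0.1
[519.7   6.3 146. ] [0.0012, -0.0151, -0.0025] [-0.674, 0.002, 0.01]
[532.1   2.3 146. ] [0.0, -0.0173, -0.0016] [-0.668, 0.0, 0.0]
[541.1  -0.  146. ] [0.0, -0.0123, -0.0012] [-0.477, 0.0, 0.0]
[548.3  -1.5 146. ] [0.0, -0.0098, -0.001] [-0.382, 0.0, 0.0]
[553.8  -2.5 146. ] [0.0, -0.0074, -0.0008] [-0.286, 0.0, 0.0]
[559.3  -3.2 146. ] [0.0, -0.0074, -0.0008] [-0.286, 0.0, 0.0]
```

View pics/t4.png

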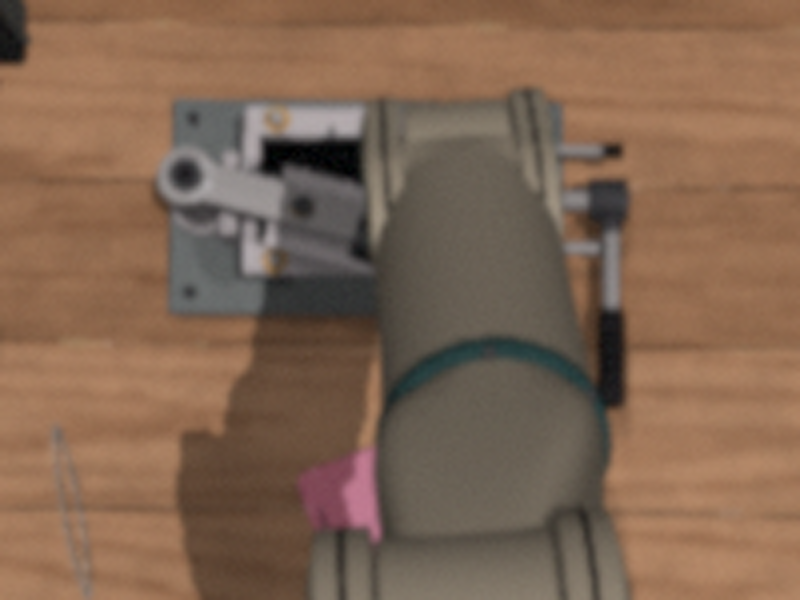

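View pics/s4.png

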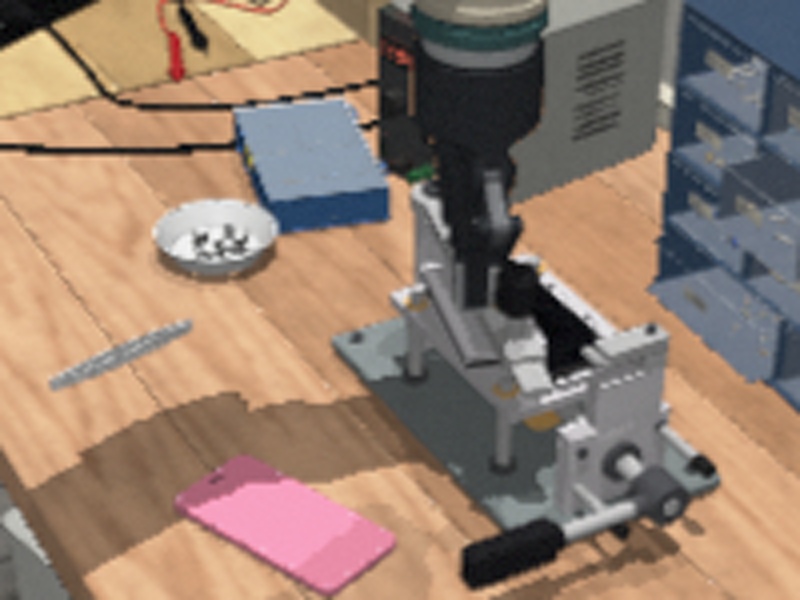

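servo_tool(rows=[{"dx": 0.001,"dy": -0.015,"dz": -0.0025,"wx": -0.67,"wy": 0,"wz": 0,"fingers": 1},{"dx": 0,"dy": -0.0173,"dz": -0.0016,"wx": -0.67,"wy": 0,"wz": 0,"fingers": 1},{"dx": 0,"dy": -0.0123,"dz": -0.0012,"wx": -0.48,"wy": 0,"wz": 0,"fingers": 1},{"dx": 0,"dy": -0.0098,"dz": -0.001,"wx": -0.38,"wy": 0,"wz": 0,"fingers": 1},{"dx": 0,"dy": -0.002,"dz": 0,"wx": -0.28,"wy": 0,"wz": 0,"fingers": 1}])

```text
clock: 5.98
eef_pos: [548.5, -0.7, 146.1]
tool_rot: [1.916, 1.57, -2.825]
force: [-0.9, 0.0, -0.3]
width: -0.4
```

servo_tool(rows=[{"dx": 0,"dy": -0.004,"dz": 0,"wx": 0,"wy": 0,"wz": 0,"fingers": 1},{"dx": 0,"dy": 0,"dz": 0,"wx": 0,"wy": 0,"wz": 0,"fingers": 1}])

```text
clock: 6.22
eef_pos: [551.6, -0.7, 146.2]
tool_rot: [-0.922, 1.571, 0.62]
force: [-0.2, 0.7, 0.7]
width: -0.2
```

servo_tool(rows=[{"dx": 0,"dy": -0.004,"dz": 0,"wx": -0.28,"wy": 0,"wz": 0,"fingers": 1},{"dx": 0,"dy": 0,"dz": 0,"wx": 0,"wy": 0,"wz": 0,"fingers": 1}])

```text
clock: 6.48
eef_pos: [554.9, -0.8, 146.2]
tool_rot: [-1.198, 1.57, 0.374]
force: [-0.1, -0.8, -0.3]
width: 0.1
```

```bash
python3 - <<'E'
from h import *
way([(T(a),Rdown(0)) for a in (0,)])
snap('scene','s5',(250,170,400,290),5); snap('wrist','w5')
E
```

```text
t 6.47 p [554.9  -0.8 146.2] F [-0.1 -0.8 -0.3] w 0.1
[559.3  -3.2 146. ] [0.0003, -0.006, -0.0033] [0.008, 0.002, 0.005]
```

View pics/s5.png

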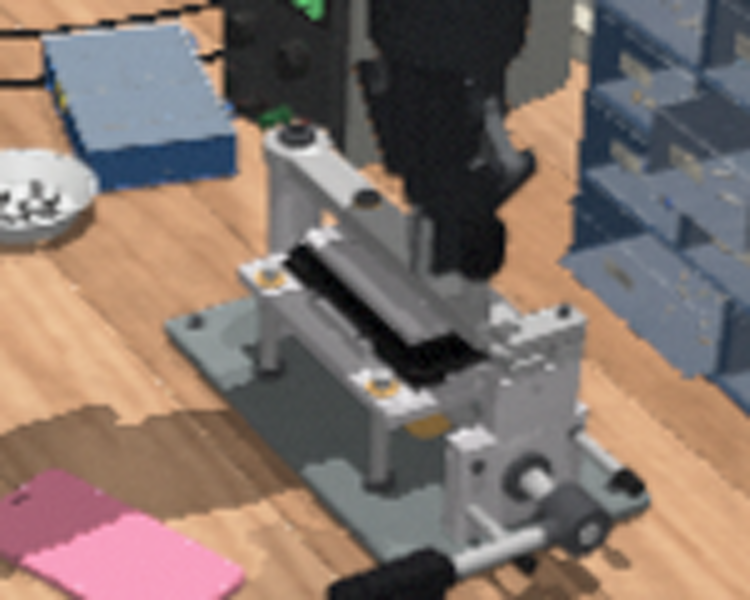

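View pics/w5.png

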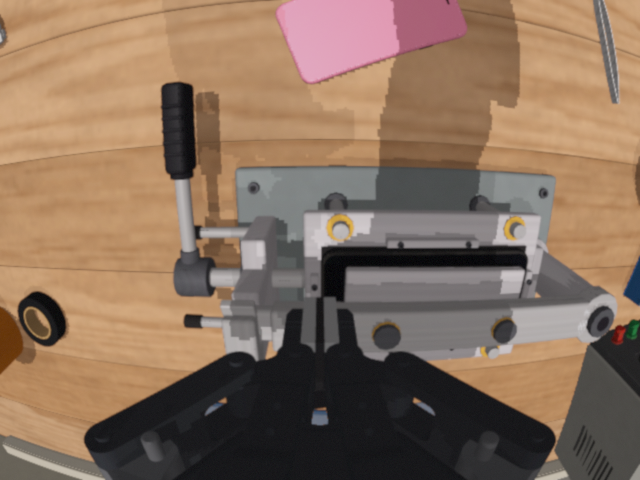

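servo_tool(rows=[{"dx": 0,"dy": -0.004,"dz": 0,"wx": 0,"wy": 0,"wz": 0,"fingers": 1},{"dx": 0,"dy": 0,"dz": 0,"wx": 0,"wy": 0,"wz": 0,"fingers": 1}])

```text
clock: 6.82
eef_pos: [557.9, -0.9, 146.2]
tool_rot: [-1.396, 1.57, 0.175]
force: [0.2, -0.1, 0.1]
width: -0.0
```

servo_tool(rows=[{"dx": 0,"dy": -0.004,"dz": 0,"wx": 0,"wy": 0,"wz": 0,"fingers": 1},{"dx": 0,"dy": 0,"dz": 0,"wx": 0,"wy": 0,"wz": 0,"fingers": 1}])

```text
clock: 7.08
eef_pos: [558.4, -1.0, 145.9]
tool_rot: [1.63, 1.566, -3.082]
force: [-4.5, -0.6, 3.8]
width: -0.2
```

servo_tool(rows=[{"dx": 0,"dy": -0.002,"dz": 0,"wx": 0,"wy": 0,"wz": 0,"fingers": 1},{"dx": 0,"dy": 0,"dz": 0,"wx": 0,"wy": 0,"wz": 0,"fingers": 1}])

```text
clock: 7.32
eef_pos: [558.4, -1.0, 145.9]
tool_rot: [1.628, 1.563, -3.084]
force: [-8.3, -0.3, 6.8]
width: 0.2
```

```bash
python3 - <<'E'
from h import *
way([(T(a),Rdown(0)) for a in (0,)])
snap('wrist','w6')
E
```

```text
t 7.33 p [558.4  -1.  145.9] F [-8.3 -0.3  6.8] w 0.2
[559.3  -3.2 146. ] [-0.0002, -0.0012, -0.003] [0.003, -0.004, -0.072]
```

View pics/w6.png

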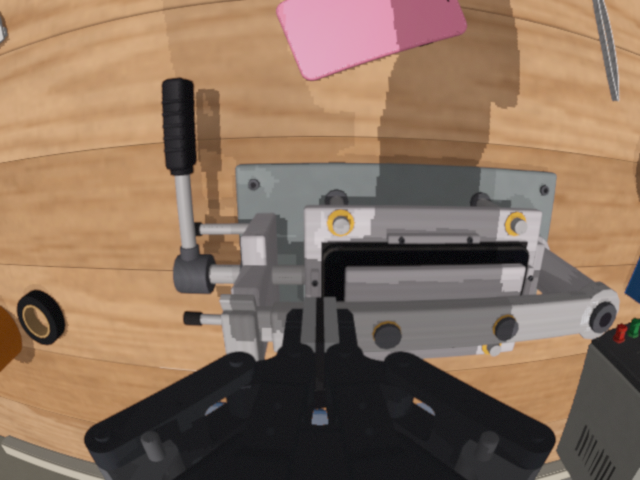

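servo_tool(rows=[{"dx": 0,"dy": 0.02,"dz": 0,"wx": 0,"wy": 0,"wz": 0,"fingers": 1},{"dx": -0.03,"dy": 0.04,"dz": -0.01,"wx": 0,"wy": 0,"wz": 0,"fingers": 0.5},{"dx": -0.03,"dy": 0.03,"dz": -0.04,"wx": 0,"wy": 0,"wz": 0,"fingers": 0},{"dx": 0,"dy": 0.03,"dz": -0.05,"wx": 0,"wy": 0,"wz": 0,"fingers": 0},{"dx": 0,"dy": 0,"dz": 0,"wx": 0,"wy": 0,"wz": 0,"fingers": 0}])

```text
clock: 8.0
eef_pos: [470.6, -79.2, 191.6]
tool_rot: [2.949, 1.569, -1.769]
force: [0.5, -0.2, -0.2]
width: 72.6
```

```bash
python3 - <<'E'
from h import *
snap('wrist','w7'); snap('scene','s7',(250,170,400,290),5)
snap('top','t7',(200,170,400,320),4)
for n in('wrist','scene','top'):
  for l,z in [('lever_grip',46),('lever_axis',46),('bar_knob',156),('catch',114)]:
    for m in ctrl.mark_of(l,n)[:2]: print(n,l,np.round(m['point'],1),round(m['conf'],2),atz(n,m['point'],z).round(1))
way([([466,-96,150],Rdown(0.01)),([466,-96,27],Rdown(0.01))])
E
```

```text
wrist lever_grip [299.7 214.8] 0.83 [467.9 -89.7  46. ]
wrist lever_axis [298.8 339.6] 0.79 [587.8 -92.6  46. ]
wrist lever_axis [483.1 359.7] 0.38 [621.5  98.2  46. ]
wrist bar_knob [604.1 367.3] 0.57 [558.5 155.4 156. ]
wrist catch [366.  387.4] 0.81 [587.3 -37.1 114. ]
scene lever_grip [323.1 290.5] 0.79 [461.8 -97.5  46. ]
scene lever_grip [326.4 238.4] 0.71 [581.6  83.9  46. ]
scene lever_axis [362.7 273.8] 0.81 [579.6 -90.5  46. ]
scene lever_axis [330.3 252.8] 0.19 [555.7  22.1  46. ]
scene bar_knob [347.9 219.8] 0.74 [582.4  -7.9 156. ]
scene catch [352. 239.] 0.72 [581.5 -32.4 114. ]
top lever_grip [319.9 215.4] 0.54 [594.1  -7.3  46. ]
top lever_axis [351.7 220. ] 0.83 [582.5 -93.   46. ]
top lever_axis [241.4 212.2] 0.18 [600.4 203.7  46. ]
top bar_knob [318.7 214.2] 0.81 [576.8  -2.  156. ]
top catch [333.1 214.6] 0.79 [584.  -39.8 114. ]
t 8.75 p [472.1 -75.9 191.2] F [-0.  -0.5  0.1] w 85.4
[466 -96 150] [0.0549, 0.0082, -0.0268] [-0.091, 0.0, 0.0]
[466 -96  27] [0.164, 0.0, 0.0] [0.0, 0.0, 0.0]
```

View pics/w7.png

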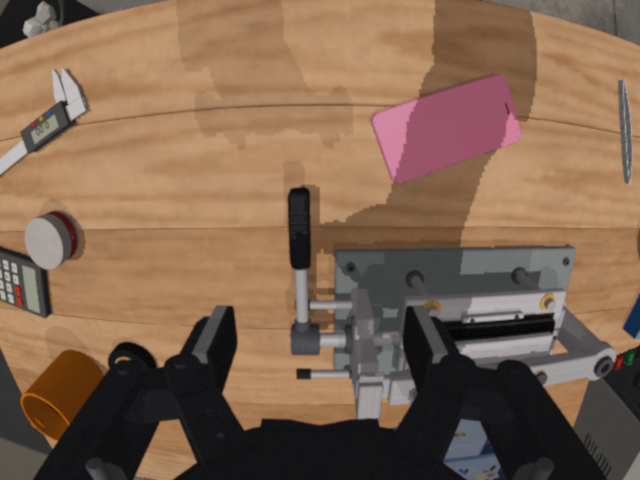

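View pics/s7.png

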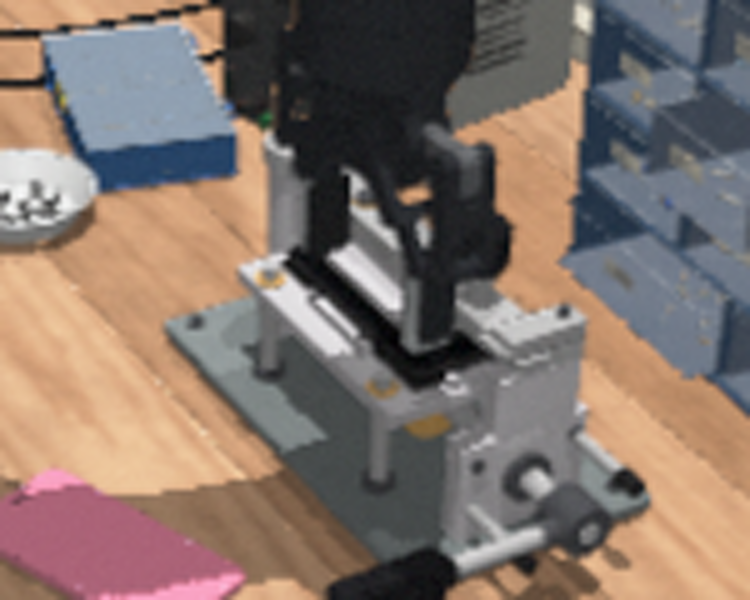

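View pics/t7.png

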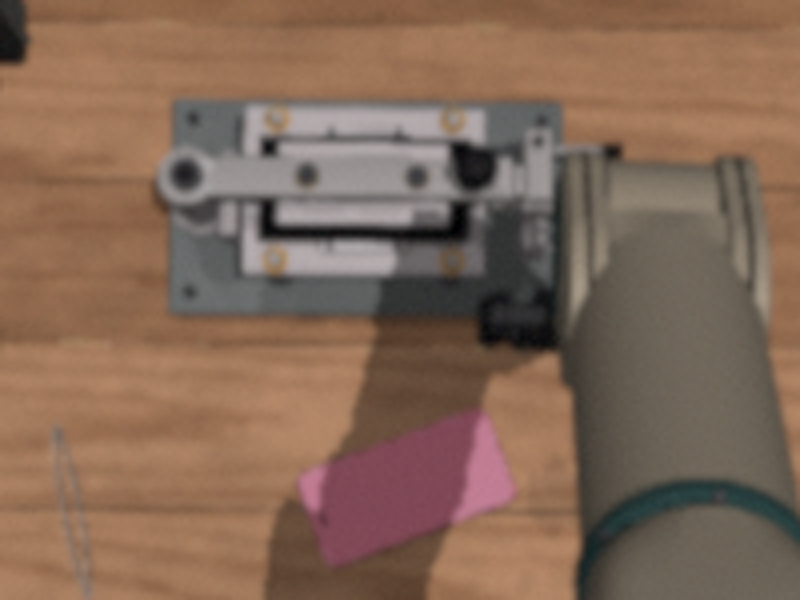

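servo_tool(rows=[{"dx": 0.03,"dy": 0.004,"dz": -0.012,"wx": -0.09,"wy": 0,"wz": 0,"fingers": 0},{"dx": 0.03,"dy": 0.004,"dz": -0.012,"wx": 0,"wy": 0,"wz": 0,"fingers": 0},{"dx": 0.03,"dy": 0,"dz": 0,"wx": 0,"wy": 0,"wz": 0,"fingers": 0},{"dx": 0.02,"dy": 0,"dz": 0,"wx": 0,"wy": 0,"wz": 0,"fingers": 0},{"dx": 0,"dy": 0,"dz": 0,"wx": 0,"wy": 0,"wz": 0,"fingers": 0}])

```text
clock: 9.38
eef_pos: [465.4, -93.8, 107.9]
tool_rot: [1.387, 1.568, 2.967]
force: [-0.7, 0.1, 0.3]
width: 85.8
```

```bash
python3 - <<'E'
from h import *
s,p,R=state()
im=ctrl.get_image('wrist')[:,:,::-1].copy()
for X,c in [(p,(0,0,255)),(p+R[:,0]*40,(0,255,0)),([466,-96,59],(255,255,0)),([444,-96,59],(255,255,0)),([506,-96,59],(255,255,0)),([506,-90,59],(0,255,255)),([444,-90,59],(0,255,255))]:
    cv2.circle(im,tuple(int(v) for v in proj('wrist',X)),3,c,-1)
cv2.imwrite('pics/w8.png',im)
way([([466,-94,27],Rdown(0.01))])
print(atz('top',(200+472/4,170+165/4),171))
E
```

```text
t 9.43 p [466.  -93.9 108.5] F [-0.9  0.8  0.1] w 85.3
[466 -94  27] [0.1087, -0.0001, -0.0001] [-0.003, 0.002, -0.007]
[5.81383274e+02 5.94078090e-02 1.71000000e+02]
```

View pics/w8.png

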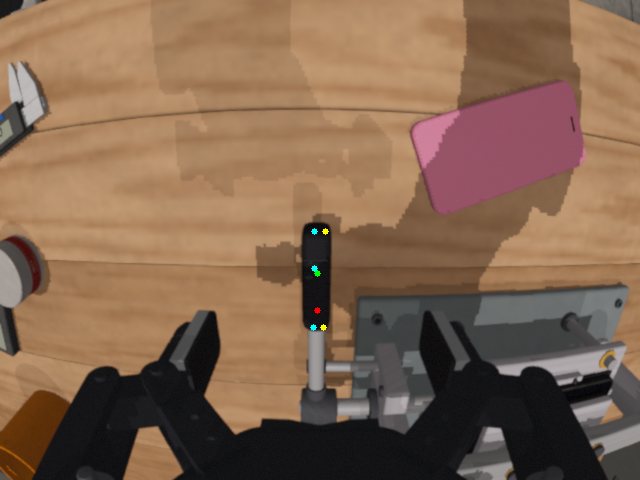

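servo_tool(rows=[{"dx": 0.03,"dy": 0,"dz": -0.0003,"wx": 0,"wy": 0,"wz": 0,"fingers": 0},{"dx": 0.03,"dy": 0,"dz": 0,"wx": 0,"wy": 0,"wz": 0,"fingers": 0},{"dx": 0.03,"dy": 0,"dz": 0,"wx": 0,"wy": 0,"wz": 0,"fingers": 0},{"dx": 0.018,"dy": 0,"dz": 0,"wx": 0,"wy": 0,"wz": 0,"fingers": 0.5},{"dx": 0,"dy": 0,"dz": 0,"wx": 0,"wy": 0,"wz": 0,"fingers": 1}])

```text
clock: 10.05
eef_pos: [466.0, -94.1, 27.5]
tool_rot: [1.44, 1.57, 3.021]
force: [-0.3, -0.8, -0.0]
width: 51.9
```

servo_tool(rows=[{"dx": 0,"dy": 0,"dz": 0,"wx": 0,"wy": 0,"wz": 0,"fingers": 1},{"dx": 0,"dy": 0,"dz": 0,"wx": 0,"wy": 0,"wz": 0,"fingers": 1},{"dx": 0,"dy": 0,"dz": 0,"wx": 0,"wy": 0,"wz": 0,"fingers": 1}])

```text
clock: 10.42
eef_pos: [466.8, -95.9, 28.5]
tool_rot: [-2.367, 1.568, -0.789]
force: [-1.1, -4.6, 4.6]
width: 16.0
```

```bash
cat >> h.py <<'E'
def L(phi,ax=(584,46),y=-94.2):
    return np.array([ax[0]-118*np.cos(phi),y,ax[1]+118*np.sin(phi)-19])
E
python3 - <<'E'
from h import *
way([(L(np.radians(a)),Rdown(0.01)) for a in range(0,91,10)])
E
```

```text
t 10.43 p [466.8 -95.9  28.5] F [-1.1 -4.6  4.6] w 16.0
[466.  -94.2  27. ] [0.002, 0.001, 0.0022] [-0.023, -0.017, 0.017]
[467.8 -94.2  47.5] [-0.0273, -0.0024, -0.0] [0.0, 0.0, 0.0]
[473.1 -94.2  67.4] [-0.0265, -0.0071, -0.0001] [0.0, 0.0, 0.0]
[481.8 -94.2  86. ] [-0.0249, -0.0116, -0.0001] [0.0, 0.0, 0.0]
[493.6 -94.2 102.8] [-0.0225, -0.0157, -0.0002] [0.0, 0.0, 0.0]
[508.2 -94.2 117.4] [-0.0194, -0.0194, -0.0002] [0.0, 0.0, 0.0]
[525.  -94.2 129.2] [-0.0157, -0.0225, -0.0002] [0.0, 0.0, 0.0]
[543.6 -94.2 137.9] [-0.0116, -0.0249, -0.0002] [0.0, 0.0, 0.0]
[563.5 -94.2 143.2] [-0.0071, -0.0265, -0.0003] [0.0, 0.0, 0.0]
[584.  -94.2 145. ] [-0.0024, -0.0273, -0.0003] [0.0, 0.0, 0.0]
```

servo_tool(rows=[{"dx": -0.0273,"dy": -0.0024,"dz": -0.002,"wx": 0,"wy": 0,"wz": 0,"fingers": 1},{"dx": -0.0265,"dy": -0.0071,"dz": 0,"wx": 0,"wy": 0,"wz": 0,"fingers": 1},{"dx": 0,"dy": 0,"dz": 0,"wx": 0,"wy": 0,"wz": 0,"fingers": 1}])

```text
clock: 10.8
eef_pos: [474.3, -95.8, 68.8]
tool_rot: [-1.663, 1.568, -0.084]
force: [0.7, -3.0, -0.8]
width: 16.1
```

```bash
python3 - <<'E'
from h import *
s,p,R=state(); print(p.round(1),np.round(s['force'],1),np.round(s['torque'],2),s['width'],R[:,0].round(3))
snap('scene','s9',(250,170,430,310),4)
E
```

```text
[474.3 -95.8  68.8] [ 0.7 -3.  -0.8] [-0.39 -0.52 -0.3 ] 16.148138827882626 [ 0.003 -0.    -1.   ]
```

View pics/s9.png

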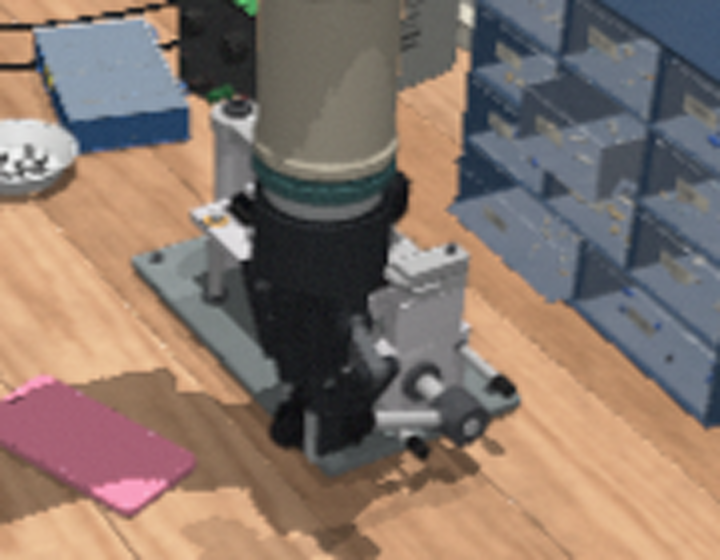

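servo_tool(rows=[{"dx": -0.025,"dy": -0.0116,"dz": 0,"wx": 0,"wy": 0,"wz": 0,"fingers": 1},{"dx": -0.0225,"dy": -0.0157,"dz": 0,"wx": 0,"wy": 0,"wz": 0,"fingers": 1},{"dx": -0.0194,"dy": -0.0194,"dz": 0,"wx": 0,"wy": 0,"wz": 0,"fingers": 1},{"dx": 0,"dy": 0,"dz": 0,"wx": 0,"wy": 0,"wz": 0,"fingers": 1}])

```text
clock: 11.35
eef_pos: [506.7, -95.7, 117.1]
tool_rot: [1.656, 1.567, -3.047]
force: [-1.1, -3.2, -3.3]
width: 16.3
```

servo_tool(rows=[{"dx": -0.0157,"dy": -0.0225,"dz": 0,"wx": 0,"wy": 0,"wz": 0,"fingers": 1},{"dx": -0.0116,"dy": -0.0249,"dz": 0,"wx": 0,"wy": 0,"wz": 0,"fingers": 1},{"dx": 0,"dy": 0,"dz": 0,"wx": 0,"wy": 0,"wz": 0,"fingers": 1}])

```text
clock: 11.72
eef_pos: [539.5, -95.6, 136.8]
tool_rot: [1.624, 1.561, -3.079]
force: [-4.9, -3.4, -4.1]
width: 16.3
```

```bash
python3 - <<'E'
from h import *
s,p,R=state(); print(np.round(s['torque'],2),R[:,0].round(3))
way([(L(np.radians(a),y=-95.5),Rdown(0.01)) for a in (70,80,90)])
snap('scene','s10',(250,170,430,310),4); snap('wrist','w10')
E
```

```text
[-0.7   1.5  -0.09] [-0.009 -0.001 -1.   ]
t 11.72 p [539.5 -95.6 136.8] F [-4.9 -3.4 -4.1] w 16.3
[543.6 -95.5 137.9] [-0.0015, -0.0056, 0.0001] [-0.003, -0.005, -0.089]
[563.5 -95.5 143.2] [-0.0071, -0.0265, -0.0003] [0.0, 0.0, 0.0]
[584.  -95.5 145. ] [-0.0024, -0.0273, -0.0003] [0.0, 0.0, 0.0]
```

View pics/s10.png

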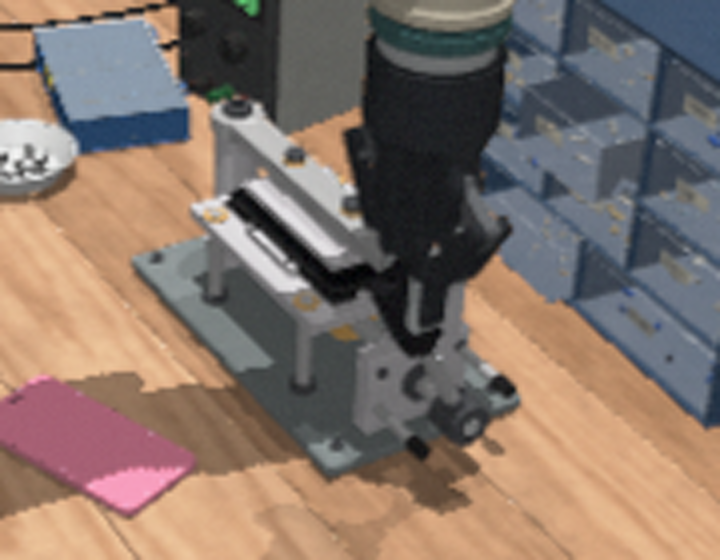

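View pics/w10.png

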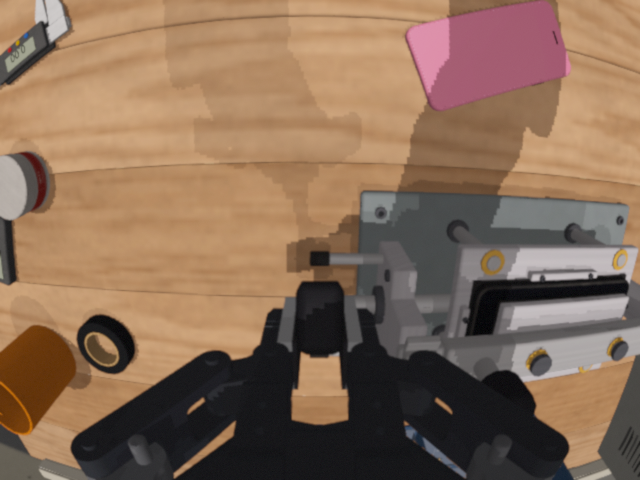

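servo_tool(rows=[{"dx": -0.0071,"dy": -0.0265,"dz": 0,"wx": 0,"wy": 0,"wz": 0,"fingers": 1},{"dx": 0,"dy": 0,"dz": 0,"wx": 0,"wy": 0,"wz": 0,"fingers": 1}])

```text
clock: 12.08
eef_pos: [558.5, -95.5, 142.0]
tool_rot: [1.629, 1.56, -3.074]
force: [-6.4, -3.6, -0.9]
width: 16.1
```

servo_tool(rows=[{"dx": -0.0024,"dy": -0.0273,"dz": 0,"wx": 0,"wy": 0,"wz": 0,"fingers": 1},{"dx": 0,"dy": 0,"dz": 0,"wx": 0,"wy": 0,"wz": 0,"fingers": 1}])

```text
clock: 12.32
eef_pos: [580.1, -95.5, 144.0]
tool_rot: [1.683, 1.562, -3.019]
force: [-5.6, -3.2, -0.3]
width: 16.0
```

```bash
python3 - <<'E'
from h import *
from scipy.optimize import least_squares
s,p,R=state(); print(p.round(1),np.round(s['force'],1),np.round(s['torque'],2),R[:,0].round(3))
P=np.array([[466.8,28.5],[474.3,68.8],[506.7,117.1],[539.5,136.8],[p[0],p[2]]])
# grasp point 19 behind tcp
P[:,1]+=19
for r in (None,118):
    f=lambda v:np.hypot(P[:,0]-v[0],P[:,1]-v[1])-(v[2] if r is None else r)
    o=least_squares(f,[584,46,118]); print(o.x,o.fun.round(2))
snap('scene','s11',(250,170,430,310),4); snap('wrist','w11')
E
```

```text
[580.1 -95.5 144. ] [-5.6 -3.2 -0.3] [-0.59  1.76  0.  ] [-0.009 -0.001 -1.   ]
[580.5886071   49.68255898 113.49839564] [ 0.31 -0.58  0.2   0.3  -0.23]
[584.3439212   46.07690607 118.        ] [-0.45 -0.31  0.88  0.53 -1.05]
```

View pics/s11.png

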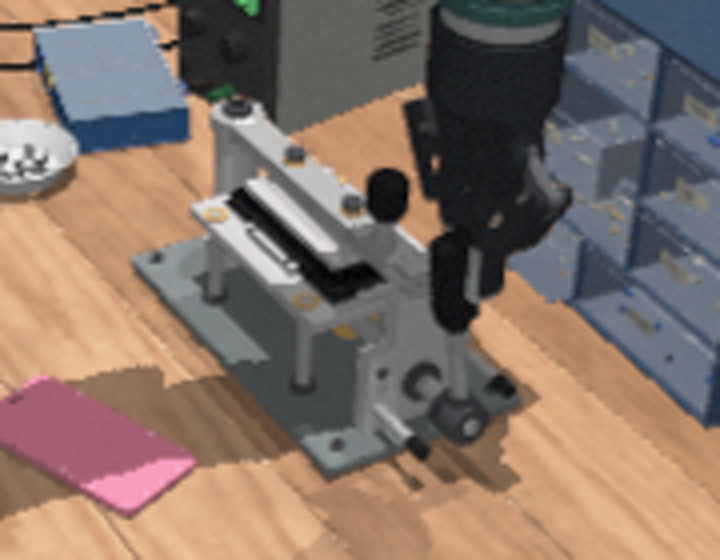

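View pics/w11.png

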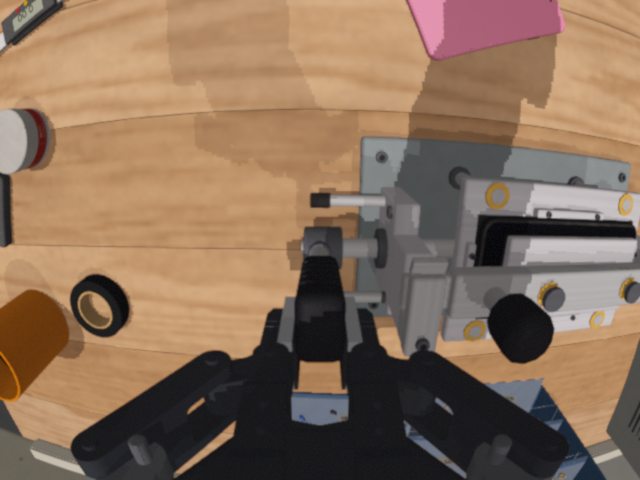

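```bash
python3 - <<'E'
from h import *
im=ctrl.get_image('scene')[:,:,::-1].copy(); 
x0,y0,k=330,215,10
cr=cv2.resize(im[y0:y0+70,x0:x0+75],None,fx=k,fy=k,interpolation=cv2.INTER_CUBIC)[:600]
def P(X): q=proj('scene',X); return tuple(int(v) for v in ((q-[x0,y0])*k+k/2))
for a,c in ((84,(0,0,255)),(90,(0,255,0)),(96,(255,0,0))):
    a=np.radians(a)
    e=lambda r:P([583.5-r*np.cos(a),-95.5,46+r*np.sin(a)])
    cv2.line(cr,e(0),e(140),c,1); cv2.circle(cr,e(78),4,c,1)
cv2.imwrite('pics/s12.png',cr)
s,p,R=state(); print(p)
im=cv2.imread('pics/w11.png')
for a,c in ((84,(0,0,255)),(90,(0,255,0)),(96,(255,0,0))):
    a=np.radians(a)
    for r in (0,78,118,140):
        cv2.circle(im,tuple(int(v) for v in proj('wrist',[583.5-r*np.cos(a),-95.5,46+r*np.sin(a)])),2,c,-1)
cv2.imwrite('pics/w12.png',cv2.resize(im[190:390,220:420],None,fx=3,fy=3))
E
```

```text
[579.76495947 -95.4595482  143.91044756]
```

View pics/s12.png

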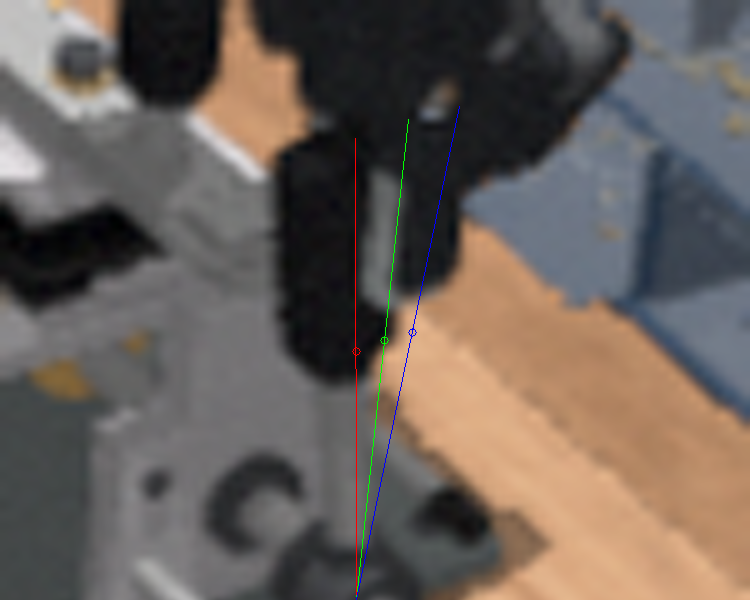

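View pics/w12.png

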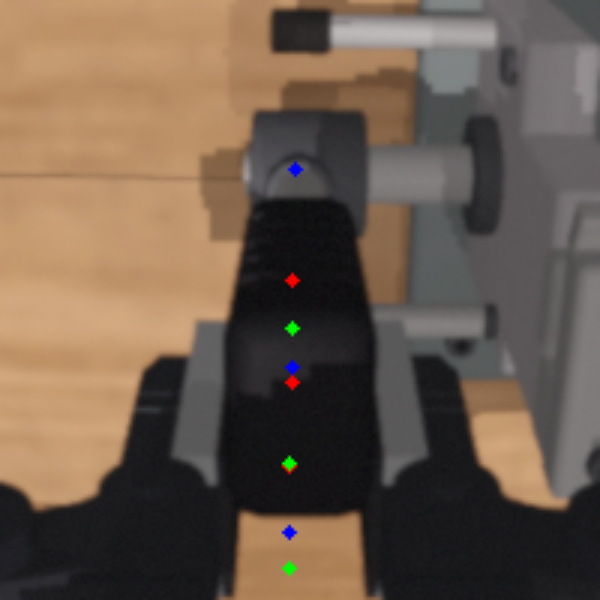

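```bash
python3 - <<'E'
from h import *
def pt(ax,az,a,r,o): # o: offset toward +front side perp
    a=np.radians(a); return [ax-r*np.cos(a)-o*np.sin(a),-95.5,az+r*np.sin(a)-o*np.cos(a)]
for a in (80,82,84,86,88,90):
    w=lambda r,o:((proj('wrist',pt(583.5,46,a,r,o))-[220,190])*3)[1].round(0)
    print(a,'wrist rows front78',w(78,13),'front140',w(140,13),'back140',w(140,-13),'hub',w(0,0))
    s=lambda r:((proj('scene',pt(583.5,46,a,r,0))-[330,215])*10+5).round(0)
    print('   scene',s(30),s(60),s(78),s(110))
E
python3 - <<'E'
import cv2
im=cv2.imread('pics/w11.png')[210:380,270:370]
im=cv2.convertScaleAbs(im,alpha=3,beta=20)
cv2.imwrite('pics/w13.png',cv2.resize(im,None,fx=3.5,fy=3.5,interpolation=cv2.INTER_CUBIC))
E
```

```text
80 wrist rows front78 171.0 front140 270.0 back140 492.0 hub 169.0
   scene [349. 510.] [342. 418.] [337. 361.] [329. 256.]
82 wrist rows front78 188.0 front140 316.0 back140 528.0 hub 169.0
   scene [353. 508.] [349. 414.] [347. 356.] [342. 250.]
84 wrist rows front78 205.0 front140 360.0 back140 561.0 hub 169.0
   scene [357. 507.] [356. 411.] [356. 352.] [356. 244.]
86 wrist rows front78 222.0 front140 402.0 back140 592.0 hub 169.0
   scene [360. 505.] [364. 408.] [366. 348.] [370. 238.]
88 wrist rows front78 239.0 front140 442.0 back140 620.0 hub 169.0
   scene [364. 504.] [371. 405.] [375. 344.] [383. 233.]
90 wrist rows front78 256.0 front140 481.0 back140 646.0 hub 169.0
   scene [367. 502.] [378. 402.] [385. 341.] [397. 228.]
```

View pics/w13.png

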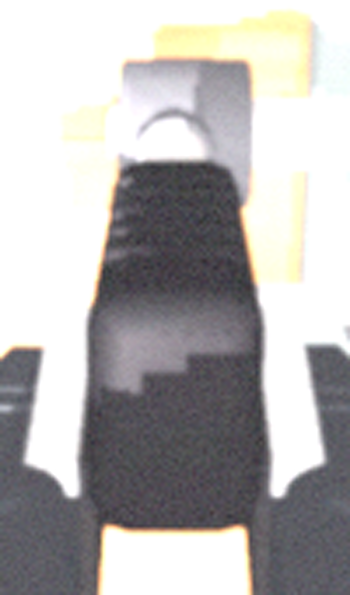

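servo_tool(rows=[{"dx": 0,"dy": -0.0046,"dz": 0,"wx": 0,"wy": 0,"wz": 0.33,"fingers": 1},{"dx": 0,"dy": -0.0046,"dz": 0,"wx": 0,"wy": 0,"wz": 0.33,"fingers": 1},{"dx": 0,"dy": -0.0046,"dz": 0,"wx": 0,"wy": 0,"wz": 0.33,"fingers": 1},{"dx": 0,"dy": -0.0046,"dz": 0,"wx": 0,"wy": 0,"wz": 0.33,"fingers": 1},{"dx": 0,"dy": 0,"dz": 0,"wx": 0,"wy": 0,"wz": 0,"fingers": 1}])

```text
clock: 13.1
eef_pos: [594.2, -95.5, 143.4]
tool_rot: [1.58, 1.424, -3.123]
force: [-4.6, -3.2, -0.1]
width: 15.9
```

```bash
cat > m.py <<'E'
from h import *
import sys
def run(tag):
    s,p,R=state(); print(s['clock'],p.round(1),np.round(s['force'],1),np.round(s['torque'],2),R[:,0].round(3),s['width'])
    im=ctrl.get_image('wrist')[:,:,::-1].copy()
    i=ctrl.camera_info('wrist')
    def pt(ax,az,a,r,o):
        a=np.radians(a); return [ax-r*np.cos(a)-o*np.sin(a),-95.5,az+r*np.sin(a)-o*np.cos(a)]
    for a in range(78,100,2):
        w=lambda r,o:proj('wrist',pt(583.5,46,a,r,o),i)[1].round(0)
        print(a,'front78',w(78,13),'front140',w(140,13),'back140',w(140,-13),'hub',w(0,0))
    q=cv2.convertScaleAbs(im[210:400,260:380],alpha=3,beta=20)
    q=cv2.resize(q,None,fx=3,fy=3,interpolation=cv2.INTER_CUBIC)
    for y in range(0,190,10): cv2.putText(q,str(210+y),(0,y*3+4),0,.3,(0,0,255)); cv2.line(q,(25,y*3),(35,y*3),(0,0,255),1)
    cv2.imwrite(f'pics/wm{tag}.png',q)
    im=ctrl.get_image('scene')[:,:,::-1]
    cv2.imwrite(f'pics/sm{tag}.png',cv2.resize(im[195:295,315:405],None,fx=6,fy=6,interpolation=cv2.INTER_CUBIC))
run(sys.argv[1])
E
python3 m.py 1
```

```text
13.1 [594.2 -95.5 143.4] [-4.6 -3.2 -0.1] [-0.59  1.4   0.04] [-0.146 -0.003 -0.989] 15.89187229143206
78 front78 218.0 front140 202.0 back140 284.0 hub 245.0
80 front78 223.0 front140 217.0 back140 298.0 hub 245.0
82 front78 229.0 front140 232.0 back140 313.0 hub 245.0
84 front78 234.0 front140 248.0 back140 327.0 hub 245.0
86 front78 240.0 front140 263.0 back140 340.0 hub 245.0
88 front78 246.0 front140 279.0 back140 353.0 hub 245.0
90 front78 252.0 front140 294.0 back140 365.0 hub 245.0
92 front78 257.0 front140 309.0 back140 376.0 hub 245.0
94 front78 263.0 front140 323.0 back140 386.0 hub 245.0
96 front78 269.0 front140 336.0 back140 396.0 hub 245.0
98 front78 274.0 front140 349.0 back140 404.0 hub 245.0
```

View pics/wm1.png

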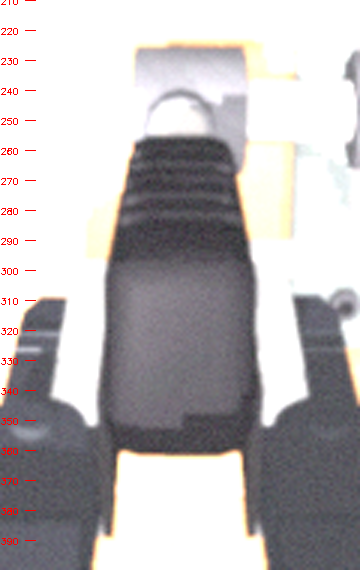

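View pics/sm1.png

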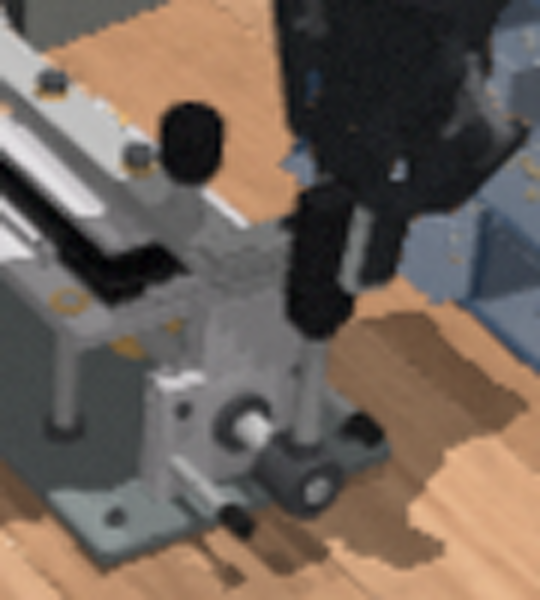

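```bash
python3 - <<'E'
from h import *
im=ctrl.get_image('scene')[:,:,::-1].copy(); 
x0,y0,k=350,225,10
cr=cv2.resize(im[y0:y0+60,x0:x0+50],None,fx=k,fy=k,interpolation=cv2.INTER_CUBIC)
def P(X): q=proj('scene',X); return np.array((q-[x0,y0])*k+k/2)
for a,c in ((86,(0,0,255)),(90,(0,255,0)),(94,(255,0,0))):
    a=np.radians(a)
    e=lambda r:tuple(int(v) for v in P([583.5-r*np.cos(a),-95.5,46+r*np.sin(a)])-[3,0])
    cv2.line(cr,e(0),e(140),c,1)
cv2.imwrite('pics/s14.png',cr)
# true vertical & gray profile
g=cv2.cvtColor(im,cv2.COLOR_BGR2GRAY)
for r in range(252,270,2): print(r,g[r,358:378])
print([ (a,proj('scene',[583.5-r*np.cos(np.radians(a)),-95.5,46+r*np.sin(np.radians(a))]).round(2)) for a in (86,90,94) for r in(20,70)])
E
```

```text
252 [114 113 113 111 110 113 103  94  97 101 100  98 104 108 107 109 110 110
 111 110]
254 [113 111 112 111 112 112 101  96  98 103 100  96  98 107 109 108 109 111
 112 114]
256 [116 124 126 117 113  90  69  86 100 114 105 102 105 103 105 105 110 110
 110 112]
258 [127 127 125 118 111 111  96  94 111 118 111 108 109 107 107 108 109 111
 111 112]
260 [113 122 125 118 112 111  99 105 115 114 105 112 114 101 100 104 106 107
 106 107]
262 [ 49  59 107 116 110 100  96 108 115 116  95  90  99 113 116 113 104  99
 102 104]
264 [140  81  92 108 106 101 103 113 114 114  93  84  82  87  83  53  21  24
  49  88]
266 [195 150 109 103  86  76  99 112 118 111  95  84  80  60  35  26  22  22
  27  26]
268 [170 124  69  52  43  60  86 105 110  94  78  77  84  73  60  57  61  40
  25  31]
[(86, array([365.39, 268.19])), (86, array([365.98, 251.94])), (90, array([365.86, 268.  ])), (90, array([367.67, 251.31])), (94, array([366.33, 267.85])), (94, array([369.34, 250.8 ]))]
```

View pics/s14.png

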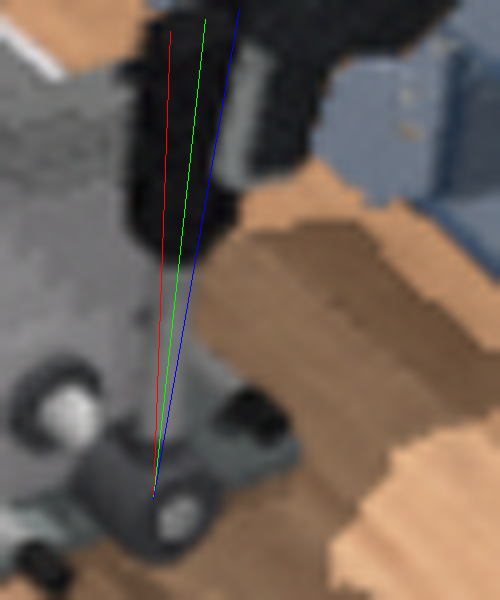

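servo_tool(rows=[{"dx": 0,"dy": 0,"dz": 0,"wx": 0,"wy": 0,"wz": 0,"fingers": 1},{"dx": 0,"dy": 0,"dz": 0,"wx": 0,"wy": 0,"wz": 0,"fingers": 1},{"dx": 0,"dy": 0,"dz": 0,"wx": 0,"wy": 0,"wz": 0,"fingers": 1},{"dx": 0,"dy": 0,"dz": 0,"wx": 0,"wy": 0,"wz": 0,"fingers": 1},{"dx": 0,"dy": 0,"dz": 0,"wx": 0,"wy": 0,"wz": 0,"fingers": 1}])

```text
clock: 13.88
eef_pos: [593.8, -95.4, 143.4]
tool_rot: [1.579, 1.424, -3.124]
force: [-5.2, -2.3, -1.2]
width: 16.1
```

```bash
python3 m.py 2 | head -1; python3 -c "
from h import *
snap('wrist','w15'); snap('scene','s15',(270,170,400,270),6); snap('top','t15',(200,170,400,320),4)"
```

```text
13.875 [593.8 -95.4 143.4] [-5.2 -2.3 -1.2] [-0.59  1.24  0.04] [-0.146 -0.003 -0.989] 16.117438252852818
```

View pics/wm2.png

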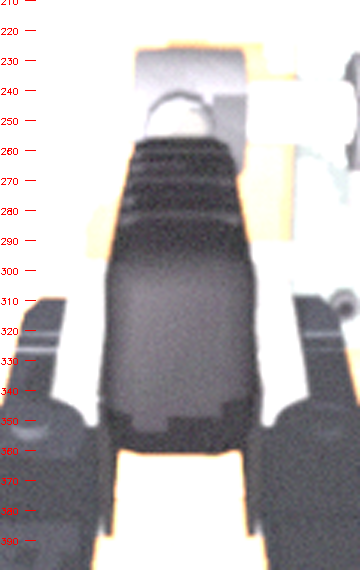

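View pics/w15.png

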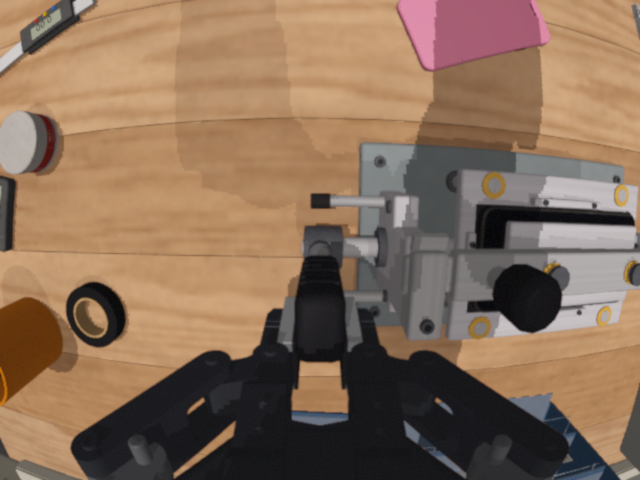

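View pics/s15.png

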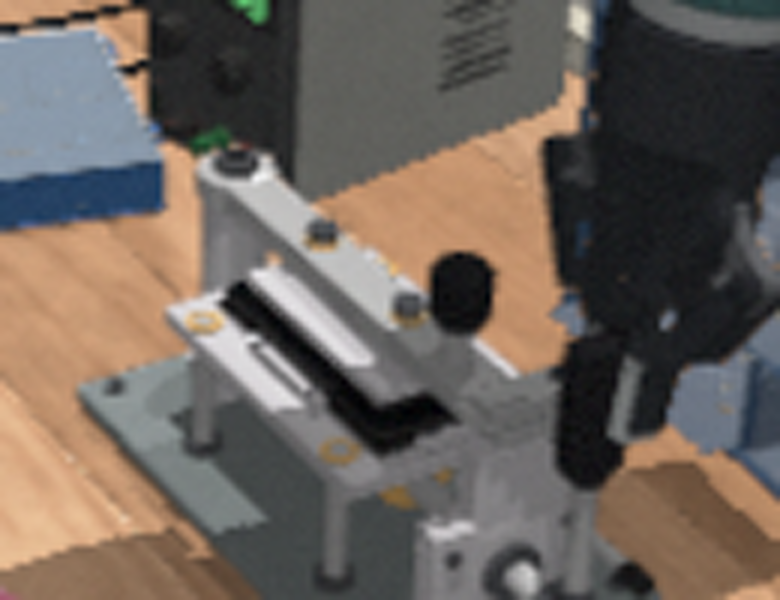

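View pics/t15.png

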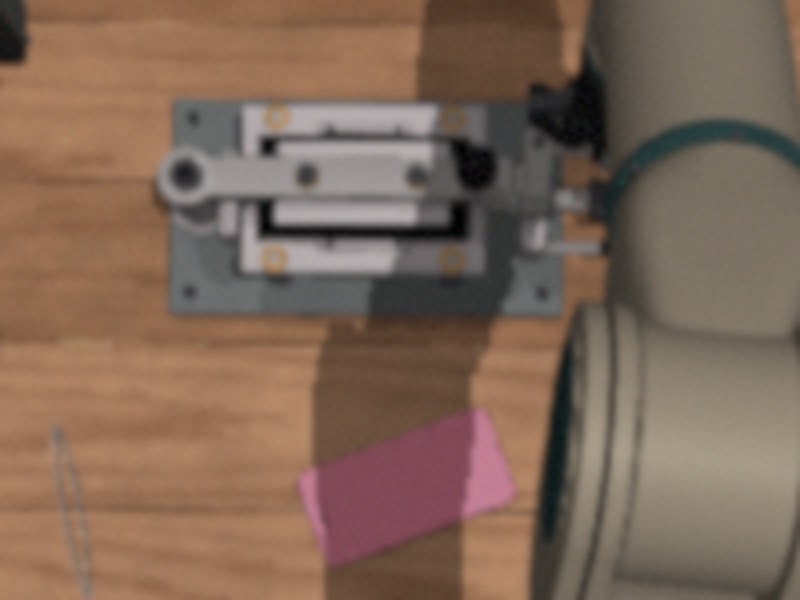

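```bash
python3 -c "
from cell import ctrl
print(ctrl.finish_job())"
```

```text
the job is handed in; nothing more can be done
None
```

I closed the hold-down bar and raised the cam lever to upright. The job was handed in at about 14 s with the gripper still holding the lever.

- **Bar:** I pushed it by its knob with shut fingers until it stopped. The stop was firm: 1.5 mm more commanded push gave no movement, and the x force rose from 4.5 to 8.3 N. The last top and wrist pictures still show the bar closed over the phone with its tip in the catch.
- **Lever:** I gripped it across its flat sides and swung it up. The grip slid in the pads on the way, so at the planned upright pose the pictures showed the lever at only about 82°. I turned the tool and lever together by another 8° to correct that.
- **Last checks:** The wrist picture puts the lever at about 90° (89 to 91.5° depending on the edge used), and the scene camera reads slightly less, about 88–90°. A 0.6 s hold showed no drift; the wrist felt 5 N and the finger opening was 16 mm. The grip sits towards the front edge of the pads rather than in the middle.
- **Pressing:** I did not measure the table's lift or the pressure on the phone. Both are inferred from the lever angle. The phone is still in its nest.
- **Bystanders:** I did not touch any bystander or the pink look-alike.

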